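Photograph coated pipe saddles and load them on an exposure rack

TASK

The coated pipe saddles on the dark mat are going into the humidity cabinet. Working along the row from left to right (white, yellow, blue, red, whichever are there), so that the pictures stay in order, hold each one upright and still for two seconds on the photo stand's viewing spot, that is with its soles level with the orange tips of the two pins, midway between them and edge-on to the camera, and then hang it by its arch over the rack's rod, down on the bare steel of a free seat between the white spools. When all of them hang there, press the rack's red lever down until the spring catch holds it, so that the keeper bar locks them in for carrying; leave the mug where it is.

Things in the scene. Friction and masses are not known exactly. Their poses are not given: they have to be found in the camera images.
- saddle_white: white pipe saddle, leftmost (+y) in the row: 4 mm steel band bent to an upside-down U on two 6 mm foot plates. x: 110 mm over the feet; y: band 30, feet 40 mm wide; z: 75 mm tall. Legs 56 mm apart outside, 48 inside, upright to 47 mm; half-round arch above, inside of crown 71 mm over the soles. Origin: middle, at the soles. 0.2 kg. Grasp the legs from above. None if absent.
- saddle_yellow: yellow pipe saddle, second in the row: 4 mm steel band bent to an upside-down U on two 6 mm foot plates. x: 110 mm over the feet; y: band 30, feet 40 mm wide; z: 75 mm tall. Legs 56 mm apart outside, 48 inside, upright to 47 mm; half-round arch above, inside of crown 71 mm over the soles. Origin: middle, at the soles. 0.2 kg. Grasp the legs from above. None if absent.
- saddle_blue: blue pipe saddle, third in the row: 4 mm steel band bent to an upside-down U on two 6 mm foot plates. x: 110 mm over the feet; y: band 30, feet 40 mm wide; z: 75 mm tall. Legs 56 mm apart outside, 48 inside, upright to 47 mm; half-round arch above, inside of crown 71 mm over the soles. Origin: middle, at the soles. 0.2 kg. Grasp the legs from above. None if absent.
- saddle_red: red pipe saddle, rightmost (-y) in the row: 4 mm steel band bent to an upside-down U on two 6 mm foot plates. x: 110 mm over the feet; y: band 30, feet 40 mm wide; z: 75 mm tall. Legs 56 mm apart outside, 48 inside, upright to 47 mm; half-round arch above, inside of crown 71 mm over the soles. Origin: middle, at the soles. 0.2 kg. Grasp the legs from above. None if absent.
- photo_stand: Fixed photo stand, origin on the desk midway between its pins (x = +/-75 mm, orange ball tips 120 mm up). Camera on its +y side (y +80 to +165 mm, top 173 mm high) looks along -y at a white light panel (y -74 to -86 mm, 140 mm wide, 205 mm high). A saddle is edge-on to the camera when its y lies along the stand's y.
- view_point (a point): Viewing spot: midway between the orange pin tips, 120 mm over the desk; the saddle's origin (middle of its soles) belongs here.
- rack: Fixed rack, origin on the desk below mid-rod. Rod along its y, 12 mm thick, axis 150 mm up, posts at y +/-135 mm (162 mm high). White spools 34 mm in diameter leave 4 bare seats 40 mm long at y +93, +31, -31, -93 mm. A hung saddle's soles are 85 mm up. Keeper bar 90 mm behind the rod, 126 mm up when open; over the saddles' rear feet when locked. Lever in the plane y = -158 mm.
- seat_0 (a point): Top of the rod in the middle of the leftmost seat (+y), 156 mm over the desk; the inside of the crown rests on this.
- seat_1 (a point): The same for the second seat from the left.
- seat_2 (a point): The same for the third seat.
- seat_3 (a point): The same for the rightmost seat (-y).
- keeper (a joint): Lever and keeper bar, one piece: 0 = open (paddle up, held by a spring), 0.70 rad = down at the stop. Pressed to the stop it snaps under a spring catch that then holds it at about 0.68; let go earlier it springs up. Takes about 3 N at the top to 10 N at the bottom on the paddle.
- paddle (a point): Middle of the upper face of the red lever paddle (40 mm along the lever, 26 mm wide): press here, downwards. 190 mm from the hinge along the lever, 5 mm above its middle line; open about 175 mm over the desk and tilted 40 degrees up, down about 55 mm over the desk and level.
- keeper_hinge (a point): Point on the lever's hinge axis in the lever's plane, 95 mm behind the rod and 50 mm over the desk; the hinge axis is the rack's y.
- desk_mug: White dotted mug, 92 x 127 x 93 mm, bystander, origin under its centre.
Mind the look-alikes: they are no part of the job. Of the things that look like the saddle_blue, take the one that is farthest to the robot's right at the start.

How it is judged:
On the way, in this order (a step that is already met when the one before it is completed fails the run):
1. the white saddle is held upright and still at the viewing spot (distance between saddle_white and view_point below 0.02 m and angle between saddle_white's own z axis and vertical below 0.17 rad and angle between the y axis of saddle_white and the y axis of photo_stand, either way round below 0.25 rad and linear speed of saddle_white below 0.03 m/s), for 1.8 s.
2. the yellow saddle is held upright and still at the viewing spot (distance between saddle_yellow and view_point below 0.02 m and angle between saddle_yellow's own z axis and vertical below 0.17 rad and angle between the y axis of saddle_yellow and the y axis of photo_stand, either way round below 0.25 rad and linear speed of saddle_yellow below 0.03 m/s), for 1.8 s.
3. the blue saddle is held upright and still at the viewing spot (distance between saddle_blue and view_point below 0.02 m and angle between saddle_blue's own z axis and vertical below 0.17 rad and angle between the y axis of saddle_blue and the y axis of photo_stand, either way round below 0.25 rad and linear speed of saddle_blue below 0.03 m/s), for 1.8 s.
4. the red saddle is held upright and still at the viewing spot (distance between saddle_red and view_point below 0.02 m and angle between saddle_red's own z axis and vertical below 0.17 rad and angle between the y axis of saddle_red and the y axis of photo_stand, either way round below 0.25 rad and linear speed of saddle_red below 0.03 m/s), for 1.8 s.
5. with every saddle hung, the lever is down (z of saddle_white in the frame of rack between 0.08 and 0.0885 m and x of saddle_white in the frame of rack between -0.02 and 0.02 m and y of saddle_white in the frame of rack between -0.11 and 0.11 m and angle between each of saddle_white, saddle_yellow, saddle_blue, saddle_red's own z axis and vertical below 0.2 rad and z of saddle_yellow in the frame of rack between 0.08 and 0.0885 m and x of saddle_yellow in the frame of rack between -0.02 and 0.02 m and y of saddle_yellow in the frame of rack between -0.11 and 0.11 m and z of saddle_blue in the frame of rack between 0.08 and 0.0885 m and x of saddle_blue in the frame of rack between -0.02 and 0.02 m and y of saddle_blue in the frame of rack between -0.11 and 0.11 m and z of saddle_red in the frame of rack between 0.08 and 0.0885 m and x of saddle_red in the frame of rack between -0.02 and 0.02 m and y of saddle_red in the frame of rack between -0.11 and 0.11 m and value of joint keeper above 0.66 rad), for 0.3 s.
At the end, for the whole second after the job is handed in: Every saddle hangs by its arch on the rod in a seat of its own (soles 80 to 88.5 mm over the desk, middle within 20 mm of the rod and 110 mm of the rack's middle, tilted less than 0.2 rad), at rest, and the lever stays down by its catch (joint above 0.66) (all of step 5 and linear speed of each of saddle_white, saddle_yellow, saddle_blue, saddle_red below 0.05 m/s); the robot touches nothing.
It fails at once if the mug is knocked more than 30 mm away (distance of desk_mug from where it was at the start of the episode above 0.03 m).
Of saddle_white, saddle_yellow, saddle_blue, saddle_red only 3 to 4 are there at a start; the rules pass over those that are not, and their reading is None.
At some moment in a run one of saddle_white, saddle_yellow, saddle_blue, saddle_red may be knocked a few centimetres aside while the robot is not near it.
It also fails if it takes over 210 s, if anything falls off the work surface, if the arm or the gripper's body presses on something with over 40 N, if the wrist force passes 120 N, or if a joint passes its speed limit or range.

ROBOT

A 6-joint arm with a two-finger parallel gripper is mounted at the origin on a cart in front of the work surface, level with it; the furniture and walls round the work are solid. World frame = base frame: x ahead of the robot, y to its left, z up, the work surface at z = 0. Lengths are in m, angles in rad, forces in N, time in s.
With the tool pointing down it reaches from about 0.35 to 0.975 m from the base axis. Payload 4.9 kg.
Tool frame: the origin (TCP) lies on the front face of the gripper's body, between the roots of the fingers; the fingertips stand ctrl.tip_extent ahead of it and the grasp point (between the pads) lies 54 mm ahead of it (ctrl.tip_extent is the distance from the TCP to the fingertips, in m); z points along the fingers, y is the line along which they close (so a half turn about z gives the same grasp; the last joint's range is limited). The gripper opens to 85 mm and grips with 20 to 120 N. Pads are 22 mm wide; open, the fingers measure 114 mm over their backs; the gripper's body (76 mm by 85 mm) begins 54 mm behind the grasp point. The pads swing forward as they close: fully open they stand 13 mm farther back than shut.
Start: joints at [1.111, 0.053, 1.613, -0, 1.476, -0.119], TCP at [0.209, 0.589, 0.304] pointing down, gripper open.
Joint ranges: [-3.01, 3.01], [-1.01, 2.22], [0.06, 2.58], [-1.02, 4.17], [0.09, 2.62], [-3.14, 3.14]. Speed limits (rad/s): [2.57, 2.57, 3.14, 3.14, 3.14, 3.14].

INTERFACE

Orientations are given as a rotation vector (axis times angle).
In Python, from station import ctrl gives the robot as it stands.
- The arm moves only by the tool apply_moves, never from a script. Its argument "rows" is one flat list of numbers, 6 for each row, row after row: the shift along the tool's x, y, z normalised to -1 to 1, where 1 is 0.6 m, then the turn, a rotation vector about the tool's x, y, z normalised to -1 to 1, where 1 is 90 degrees. A call has 1 to 20 rows; each row is the pose to reach, as a shift and turn from the pose commanded when the call began, along the tool's axes at that moment; what a row does not reach only later rows make up. A row lasts 1/10 s, in which the tool goes at most 50 mm and 8.59 degrees, less where a joint would pass 70% of its speed; a pose out of reach is approached as far as the arm can. A call with a number of a shift or a turn outside -1 to 1 is refused whole. A call with a gripper value outside its range is refused whole. "grip" is the opening, from 0 (shut) to 1 (fully open), set as the call begins (left out, the last holds). The fingers move at their own pace and stop on an object; "grip_force" is the grip in N (left out, the last holds). Time passes only in rows, so rows that repeat a pose let the fingers close. It gives the time, the measured TCP pose, the force, the opening and the grip force at its end, in the units of the state.
- ctrl.get_obs(): the state, without advancing time (a new reading comes with each control period).
- ctrl.get_image(name): name is "scene" or "top"; returns (picture, depth): 384x512x3 uint8, blue, green, red; 384x512 float32, m along the optical axis (not along the pixel's ray), 0 where there is no reading.
- ctrl.camera_model(name): a dict with "mtx" (3x3 intrinsics, pixels), "R" (3x3) and "t" (3): a world point X has camera coordinates R X + t. Camera axes: x right, y down, z forward; pixel columns grow to the right and rows downward; lengths in m; the calibration is good to about 2 mm. A picture is of the moment at which its call begins. camera_model takes no time and is no camera call.
- ctrl.finish_job(): hands the job in; it is judged then, once.
The state is a dict: "t": time; "q": joint angles; "dq": joint speeds; "effort": joint torques, N m; "tool_pos": TCP position; "tool_rot": TCP orientation; "contact_force": force on the tool from outside, world axes, zero at the start; "wrist_torque": the same for the moment, N m; "opening": finger opening in m; "grip_force": force on a finger pad.
Only numpy, scipy, OpenCV 4.12 (cv2) and the standard library are available. Lean on these libraries where they do the work, as an engineer would, in place of code of your own. Each camera call takes 0.05 s, during which the arm holds its last target. There are 200 camera calls.

## Working session

There is one attempt and no reset: what is moved stays moved. The work goes in short steps, Python scripts to look and compute and a tool call to move; the robot and the scene stay as the last step left them, time stands still between calls to the robot, and variables do not carry over. Pictures are saved under pics/ and viewed, at most 17 in all, crops included, and the job is handed in when it is done.

Besides the shell and the picture viewer there is one more tool, called after "Emit:" by a JSON object that holds its "name" and its "arguments", one argument or row to a line. apply_moves: Moves the arm, as the interface text tells. Its arguments: {"type":"object","properties":{"rows":{"type":"array","items":{"type":"number"}},"grip":{"type":"number"},"grip_force":{"type":"number"}},"required":["rows"]}

```bash
ls; mkdir -p pics
python3 - <<'E'
from station import ctrl
import cv2,numpy as np
for n in("scene","top"):
    im,d=ctrl.get_image(n); cv2.imwrite(f"pics/{n}0.png",im); np.savez(f"{n}0.npz",im=im,d=d)
    c=ctrl.camera_model(n); print(n,c["mtx"].round(1).tolist(),c["R"].round(3).tolist(),c["t"].round(3).tolist())
print(ctrl.get_obs(),ctrl.tip_extent)
E
```

```text
pics
scene [[388.9, 0.0, 263.1], [0.0, 388.9, 193.7], [0.0, 0.0, 1.0]] [[0.765, -0.644, 0.013], [-0.362, -0.446, -0.819], [0.533, 0.622, -0.574]] [-0.421, 0.299, 1.07]
top [[415.3, 0.0, 254.0], [0.0, 415.3, 192.9], [0.0, 0.0, 1.0]] [[-0.028, -1.0, -0.005], [-0.979, 0.029, -0.2], [0.201, -0.001, -0.98]] [0.019, 0.548, 1.163]
{'t': 0.1, 'q': array([ 1.11101168e+00,  5.32756110e-02,  1.61417296e+00,  2.18591113e-06,
        1.47598675e+00, -1.19005664e-01]), 'dq': array([-2.05279421e-04, -1.32757447e-03, -2.34779950e-03, -2.72324605e-03,
        4.84887706e-05,  6.28490855e-04]), 'effort': array([ 2.31330077e-04, -3.94896019e+01, -3.71366465e+01, -4.25569681e-05,
        3.83767619e-03,  2.36278095e-05]), 'tool_pos': array([0.20869704, 0.58866678, 0.30278556]), 'tool_rot': array([-5.32618568e-01, -3.09557707e+00,  2.77263870e-03]), 'contact_force': array([-0.27890437, -0.40373538, -0.17355197]), 'wrist_torque': array([ 0.02150845, -0.01544772,  0.05046867]), 'grip_force': 0.0, 'opening': 0.08528995066169742} 0.0726
```

View pics/scene0.png

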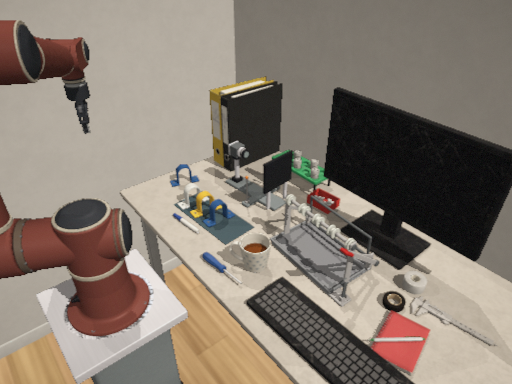

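View pics/top0.png

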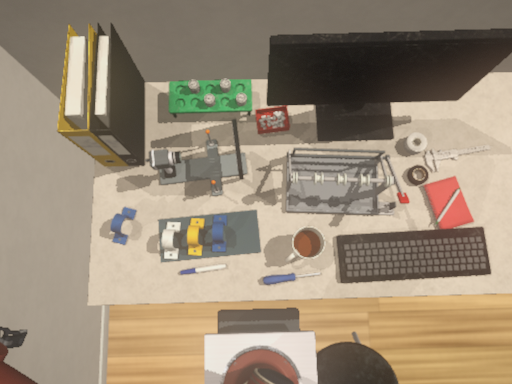

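```bash
cat > h.py <<'E'
import cv2,numpy as np
from station import ctrl
def cloud(n,d):
    c=ctrl.camera_model(n);v,u=np.mgrid[:384,:512]
    K=c["mtx"];P=np.stack([(u-K[0,2])/K[0,0]*d,(v-K[1,2])/K[1,1]*d,d],-1)
    return (P-c["t"])@c["R"]          # world points
def ray(n,u,v,z):
    c=ctrl.camera_model(n);r=c["R"].T@np.linalg.inv(c["mtx"])@[u,v,1];o=-c["R"].T@c["t"]
    return o+r*(z-o[2])/r[2]
def masks(im):
    h=cv2.cvtColor(im,cv2.COLOR_BGR2HSV);H,S,V=cv2.split(h)
    return dict(blue=(H>100)&(H<125)&(S>130)&(V>50),yellow=(H>20)&(H<32)&(S>150),white=(S<60)&(V>150),
                red=((H<5)|(H>175))&(S>150)&(V>80),orange=(H>4)&(H<18)&(S>150))
E
python3 - <<'E'
from h import *
z=np.load("top0.npz");im,d=z["im"],z["d"];P=cloud("top",d);m=masks(im)
for k in m:
    M=m[k].astype(np.uint8);n,l,s,c=cv2.connectedComponentsWithStats(M)
    for i in range(1,n):
        q=l==i
        if s[i,4]<8 or (k!="orange" and s[i,4]<25): continue
        p=P[q];
        if p[:,2].max()<0.02 and k!="orange": continue
        print(k,s[i].tolist(),"min",p.min(0).round(3),"max",p.max(0).round(3))
        hi=p[p[:,2]>0.06]
        if k in("blue","yellow","white") and len(hi)>10 and len(hi)<400:
            r=cv2.minAreaRect((hi[:,:2]*1000).astype(np.float32));print("   crown",hi.mean(0).round(4),np.percentile(hi[:,2],90).round(4),np.round(r[0],1),np.round(r[1],1),round(r[2],1))
c=im[110:270,60:260];cv2.imwrite("pics/c1.png",cv2.resize(c,(800,640))[:600])
c=im[140:225,270:420];cv2.imwrite("pics/c2.png",cv2.resize(c,(795,450),interpolation=cv2.INTER_CUBIC))
E
```

```text
yellow [58, 25, 19, 107, 461] min [0.304 0.004 0.233] max [0.941 0.468 1.249]
yellow [88, 24, 8, 105, 306] min [0.304 0.004 0.277] max [0.94  0.406 1.249]
   crown [0.8325 0.3996 0.3085] 0.3145 [585.7 262.9] [752.4 137. ] 32.2
yellow [188, 219, 16, 23, 249] min [ 0.304  0.004 -0.001] max [0.484 0.196 1.249]
   crown [0.4334 0.1797 0.0814] 0.0794 [368.2 109. ] [240.4  50.4] 46.6
yellow [188, 246, 14, 9, 86] min [0.304 0.004 0.002] max [0.402 0.205 1.249]
white [65, 36, 21, 81, 1362] min [0.304 0.004 0.283] max [0.914 0.458 1.249]
white [95, 36, 14, 79, 866] min [0.304 0.004 0.293] max [0.912 0.384 1.249]
white [0, 46, 512, 338, 71464] min [-0.135 -0.848 -0.744] max [0.964 0.709 1.249]
white [188, 79, 11, 10, 82] min [0.869 0.163 0.057] max [0.911 0.193 0.094]
   crown [0.8834 0.1779 0.0883] 0.0914 [884.5 178.3] [29.6 29.5] 45.5
white [220, 78, 11, 10, 89] min [0.304 0.004 0.053] max [0.91  0.096 1.249]
   crown [0.8765 0.0813 0.102 ] 0.0918 [605.3  52. ] [609.5  28.5] 6.3
white [251, 79, 22, 36, 479] min [ 0.796 -0.063 -0.008] max [0.94  0.006 0.262]
   crown [ 0.8037 -0.0386  0.1742]
[... 969 characters left out ...]
]
white [347, 197, 26, 16, 279] min [ 0.488 -0.353 -0.003] max [ 0.536 -0.276  0.023]
white [161, 221, 20, 39, 504] min [ 0.304  0.004 -0.003] max [0.48  0.286 1.249]
   crown [0.4217 0.2513 0.0847] 0.0785 [380.1 133.8] [295.5  54.5] 70.0
white [204, 331, 114, 53, 3666] min [-0.046 -0.257 -0.748] max [0.304 0.159 1.249]
   crown [0.3039 0.0043 1.2493] 1.2493 [303.9   4.3] [0. 0.] 0.0
red [398, 193, 11, 10, 67] min [ 0.486 -0.398  0.165] max [ 0.515 -0.375  0.189]
orange [266, 108, 6, 4, 12] min [ 0.82  -0.058  0.004] max [ 0.824 -0.042  0.029]
orange [206, 130, 3, 3, 9] min [0.716 0.129 0.12 ] max [0.722 0.135 0.127]
orange [211, 180, 4, 4, 11] min [0.304 0.004 0.101] max [0.575 0.122 1.249]
```

View pics/c1.png

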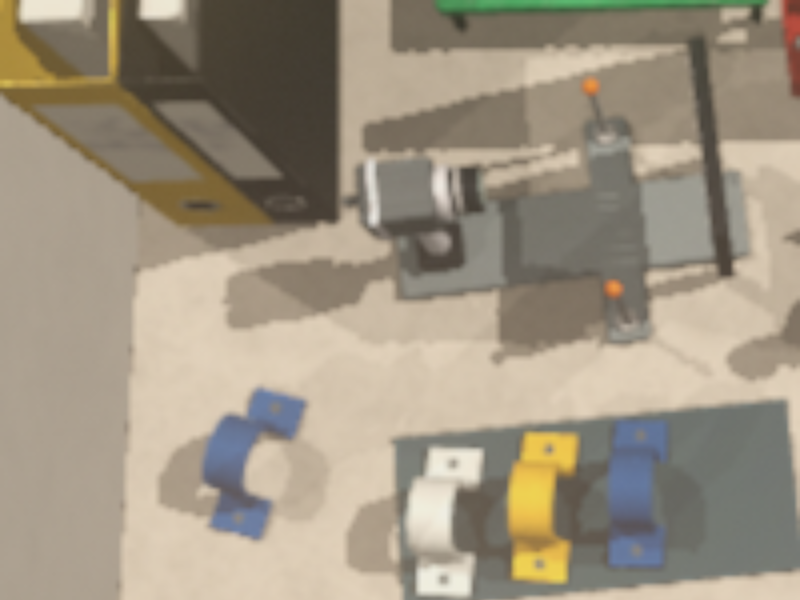

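View pics/c2.png

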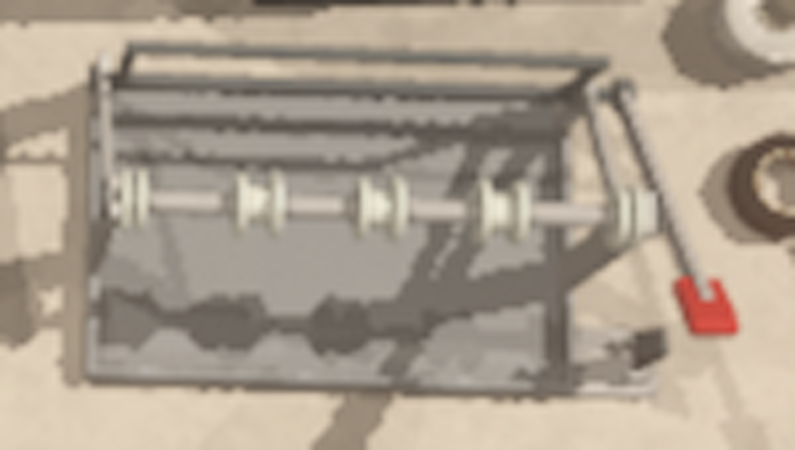

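```bash
cat >> h.py <<'E'
def saddle(name,im,P,d,box):
    u0,v0,u1,v1=box
    m=masks(im)[name]&(d>0);b=np.zeros_like(m);b[v0:v1,u0:u1]=1;m&=b
    hi=P[m&(P[...,2]>0.06)&(P[...,2]<.4)];r=cv2.minAreaRect((hi[:,:2]*1000).astype(np.float32))
    lo=m&(P[...,2]<0.02)&(P[...,2]>-.01)
    n,l,s,c=cv2.connectedComponentsWithStats(lo.astype(np.uint8))
    f=sorted([i for i in range(1,n)],key=lambda i:-s[i,4])[:2]
    fc=[ray("top",*c[i],0.006)[:2] for i in f]; fc.sort(key=lambda p:-p[0])
    D=fc[0]-fc[1]
    print(name,"crown",hi.mean(0).round(4),"ztop",np.percentile(hi[:,2],90).round(4),np.round(r[0],1),np.round(r[1],1),round(r[2],1),
      "feet",np.round(fc,4).tolist(),[s[i,4] for i in f],"mid",((fc[0]+fc[1])/2).round(4),"yaw",np.degrees(np.arctan2(D[1],D[0])).round(1),"len",np.linalg.norm(D).round(3))
E
python3 - <<'E'
from h import *
z=np.load("top0.npz");im,d=z["im"],z["d"];P=cloud("top",d)
saddle("white",im,P,d,(155,215,185,265));saddle("yellow",im,P,d,(184,212,207,260));saddle("blue",im,P,d,(207,210,232,255))
m=masks(im)["orange"].astype(np.uint8)
pins=[]
for b in((203,127,211,135),(208,177,217,186)):
    q=np.argwhere(m[b[1]:b[3],b[0]:b[2]]).mean(0)+[b[1],b[0]];p=ray("top",q[1],q[0],.121);pins.append(p);print("pin",q,p)
D=pins[0]-pins[1];print("view",(pins[0]+pins[1])/2,np.degrees(np.arctan2(D[1],D[0])),np.linalg.norm(D))
B=np.zeros_like(d,bool);B[145:200,275:405]=1
hp=B&(d>0)&(P[...,2]>.138)&(P[...,2]<.18);p=P[hp]
sel=p
for _ in range(4):
    k=np.polyfit(sel[:,1],sel[:,0],1);sel=p[abs(p[:,0]-np.polyval(k,p[:,1]))<.02]
print("rod fit",k,"yaw",np.degrees(np.arctan(-k[0])),sel.min(0),sel.max(0))
for y in np.arange(sel[:,1].max(),sel[:,1].min(),-.006):
    s=sel[abs(sel[:,1]-y)<.003]
    if len(s):print(round(y,3),s[:,2].max().round(3),np.ptp(s[:,0]).round(3),s[s[:,2].argmax(),0].round(3),end=" | ")
E
```

```text
white crown [0.4229 0.2539 0.0728] ztop 0.0785 [423.4 254.3] [30.4 51.6] 86.0 feet [[0.4197, 0.278], [0.382, 0.2549]] [np.int32(413), np.int32(151)] mid [0.4009 0.2665] yaw 31.4 len 0.044
yellow crown [0.4342 0.1808 0.0739] ztop 0.0793 [434.7 180.4] [27.5 46.6] 88.7 feet [[0.4745, 0.1763], [0.3885, 0.1841]] [np.int32(85), np.int32(77)] mid [0.4315 0.1802] yaw -5.2 len 0.086Traceback (most recent call last):
  File "<stdin>", line 3, in <module>
  File "h.py", line 22, in saddle
    D=fc[0]-fc[1]
      ~~^^^
IndexError: list index out of range
```

```bash
sed -i 's/(S>130)&(V>50)/(S>100)\&(V>40)/; s/P\[...,2\]<0.02)&/P[...,2]<0.03)\&/' h.py; sed -i "s/white=(S<60)&(V>150)/white=(S<60)\&(V>165)/" h.py
python3 - <<'E'
from h import *
z=np.load("top0.npz");im,d=z["im"],z["d"];P=cloud("top",d)
for a in(("white",(158,218,182,262)),("yellow",(184,212,207,260)),("blue",(209,210,232,255))):
    try: saddle(a[0],im,P,d,a[1])
    except Exception as e: print(a,e)
m=masks(im)["orange"].astype(np.uint8)
pins=[]
for b in((203,127,211,135),(208,177,217,186)):
    q=np.argwhere(m[b[1]:b[3],b[0]:b[2]]).mean(0)+[b[1],b[0]];p=ray("top",q[1],q[0],.121);pins.append(p);print("pin",q,p)
D=pins[0]-pins[1];print("view",(pins[0]+pins[1])/2,np.degrees(np.arctan2(D[1],D[0])),np.linalg.norm(D))
B=np.zeros_like(d,bool);B[145:200,275:405]=1
hp=B&(d>0)&(P[...,2]>.138)&(P[...,2]<.18);p=P[hp]
sel=p[abs(p[:,0]-.56)<.05]
for _ in range(4):
    k=np.polyfit(sel[:,1],sel[:,0],1);sel=p[abs(p[:,0]-np.polyval(k,p[:,1]))<.02]
print("rod fit",k,"yaw",np.degrees(np.arctan(-k[0])),sel.min(0),sel.max(0))
for y in np.arange(sel[:,1].max(),sel[:,1].min(),-.006):
    s=sel[abs(sel[:,1]-y)<.003]
    if len(s):print(round(y,3),s[:,2].max().round(3),np.ptp(s[:,0]).round(3),s[:,0].mean().round(3),end=" | ")
b=im[215:255,207:235];cv2.imwrite("pics/c3.png",cv2.resize(im[205:270,150:240],(720,520),interpolation=0))
print(P[218:250:3,219].round(3).tolist())
E
```

```text
white crown [0.4229 0.2535 0.0729] ztop 0.0785 [423.4 254.3] [30.4 51.6] 86.0 feet [[0.4655, 0.2482], [0.3813, 0.255]] [np.int32(134), np.int32(109)] mid [0.4234 0.2516] yaw -4.6 len 0.084
yellow crown [0.4342 0.1808 0.0739] ztop 0.0793 [434.7 180.4] [27.5 46.6] 88.7 feet [[0.4743, 0.1762], [0.3885, 0.1841]] [np.int32(85), np.int32(78)] mid [0.4314 0.1802] yaw -5.3 len 0.086
('blue', (209, 210, 232, 255)) list index out of range
pin [131. 207.] [0.71970089 0.13272586 0.121     ]
pin [181.81818182 212.81818182] [0.56990768 0.11730911 0.121     ]
view [0.64480428 0.12501749 0.121     ] 5.876205749516636 0.15058447121060786
rod fit [0.06889521 0.57591282] yaw -3.941176794832837 [ 0.52927821 -0.3913766   0.13858519] [ 0.58574679 -0.08945765  0.17063179]
-0.089 0.162 0.016 0.568 | -0.095 0.167 0.023 0.569 | -0.101 0.166 0.033 0.568 | -0.107 0.169 0.028 0.567 | -0.113 0.166 0.032 0.568 | -0.119 0.156 0.013 0.568 | -0.125 0.158 0.009 0.567 | -0.131 0.158 0.008 0.567 | -0.137 0.156 0.008 0.567 | -0.143 0.159 0.009 0.566 | -0.149 0.16 0.01 0.567 | -0.155 0.165 0.017 0.564 | -0.161 0.169 0.03 
[... 566 characters left out ...]
 | -0.293 0.164 0.019 0.557 | -0.299 0.169 0.03 0.554 | -0.305 0.167 0.03 0.56 | -0.311 0.16 0.008 0.555 | -0.317 0.158 0.009 0.556 | -0.323 0.16 0.009 0.556 | -0.329 0.16 0.01 0.554 | -0.335 0.158 0.01 0.554 | -0.341 0.159 0.011 0.553 | -0.347 0.158 0.019 0.553 | -0.353 0.17 0.032 0.553 | -0.359 0.168 0.031 0.55 | -0.365 0.168 0.024 0.551 | -0.371 0.163 0.019 0.553 | -0.377 0.155 0.012 0.556 | -0.383 0.158 0.013 0.534 | -0.389 0.159 0.021 0.54 | [[0.484, 0.111, 0.01], [0.475, 0.111, 0.009], [0.458, 0.106, 0.071], [0.448, 0.105, 0.077], [0.44, 0.105, 0.077], [0.431, 0.106, 0.075], [0.424, 0.106, 0.069], [0.416, 0.107, 0.062], [0.412, 0.112, 0.01], [0.403, 0.112, 0.006], [0.394, 0.112, 0.01]]
```

View pics/c3.png

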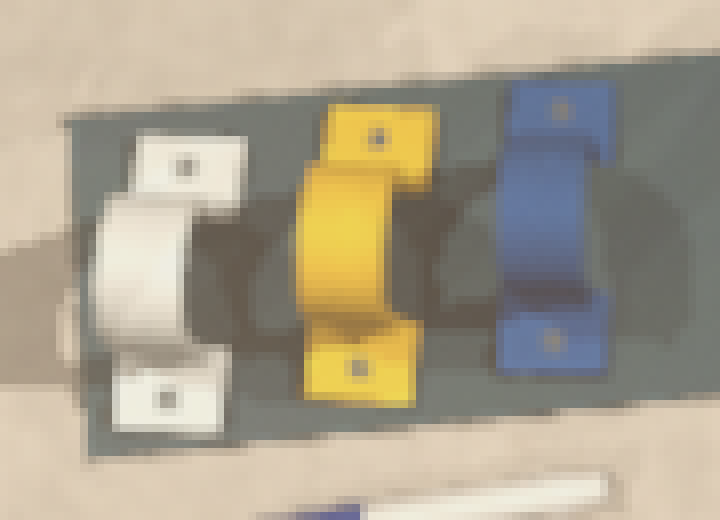

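```bash
cat >> h.py <<'E'
from scipy.spatial.transform import Rotation as Ro
def plan(*wps):
    """wps: (x,y,z,yaw_deg of tool y). prints rows relative to the present pose"""
    o=ctrl.get_obs();R=Ro.from_rotvec(o["tool_rot"]).as_matrix();p=o["tool_pos"]
    print("t",round(o["t"],2),"tcp",p.round(4),"yaw",np.degrees(np.arctan2(R[1,1],R[0,1])).round(2),"open",round(o["opening"],4),"F",o["contact_force"].round(1))
    q=p;Rq=R
    for x,y,z,a in wps:
        a=np.radians(a);Y=np.array([np.cos(a),np.sin(a),0]);Z=np.array([0,0,-1.]);T=np.stack([np.cross(Y,Z),Y,Z],1)
        s=R.T@(np.array([x,y,z])-p)/.6;w=Ro.from_matrix(R.T@T).as_rotvec()/(np.pi/2)
        n=max(np.linalg.norm(np.array([x,y,z])-q)/.05,np.degrees(Ro.from_matrix(Rq.T@T).magnitude())/8.59)
        print(np.round(s,3).tolist()+np.round(w,3).tolist(),"rows",round(n,1));q=np.array([x,y,z]);Rq=T
E
python3 - <<'E'
from h import *
for n,a,b in(("w",(186,167),(169,399)),("y",(378,138),(360,369)),("b",(560,108),(553,340))):
    f=[ray("top",150+u/8-.5,205+v/8-.5,.007)[:2] for u,v in(a,b)];D=f[0]-f[1];print(n,(f[0]+f[1])/2,np.degrees(np.arctan2(D[1],D[0])),np.linalg.norm(D))
plan((.423,.252,.2,-5),(.423,.252,.12,-5),(.423,.252,.086,-5))
E
```

```text
w [0.4226584  0.25305529] -3.5468402924795903 0.0864765666567023
y [0.43162078 0.18152431] -4.466320867889823 0.0864430350058634
b [0.44065905 0.11129285] -2.374628450734629 0.08700394755410072
t 0.1 tcp [0.2087 0.5887 0.3028] yaw 70.47 open 0.0853 F [-0.3 -0.4 -0.2]
[-0.524, -0.409, 0.172, -0.001, 0.001, 0.839] rows 8.8
[-0.524, -0.409, 0.305, -0.001, 0.001, 0.839] rows 1.6
[-0.524, -0.409, 0.362, -0.001, 0.001, 0.839] rows 0.7
```

Emit:
{"name": "apply_moves", "arguments": {
  "rows": [-0.524,-0.409,0.172,0,0,0.839,-0.524,-0.409,0.172,0,0,0.839,-0.524,-0.409,0.172,0,0,0.839,-0.524,-0.409,0.172,0,0,0.839,-0.524,-0.409,0.172,0,0,0.839,-0.524,-0.409,0.172,0,0,0.839,-0.524,-0.409,0.172,0,0,0.839,-0.524,-0.409,0.172,0,0,0.839,-0.524,-0.409,0.172,0,0,0.839,-0.524,-0.409,0.172,0,0,0.839,-0.524,-0.409,0.172,0,0,0.839,-0.524,-0.409,0.172,0,0,0.839,-0.524,-0.409,0.172,0,0,0.839,-0.524,-0.409,0.172,0,0,0.839],
  "grip": 1
}}

```text
t: 1.5
tool_pos: [0.4228, 0.2535, 0.201]
tool_rot: [2.314, 2.124, 0.001]
contact_force: [0.4, -0.0, 0.8]
opening: 0.0854
grip_force: 0.0
```

Run:
```python
from h import *
plan((.4225,.253,.12,-4),(.4225,.253,.086,-4))
im,d=ctrl.get_image("scene");cv2.imwrite("pics/s1.png",cv2.resize(im[100:280,100:320],(800,654))[:600])
```

```text
t 1.5 tcp [0.4228 0.2535 0.201 ] yaw -4.9 open 0.0854 F [ 0.4 -0.   0.8]
[-0.001, -0.001, 0.135, 0.0, -0.0, -0.01] rows 1.6
[-0.001, -0.001, 0.192, 0.0, -0.0, -0.01] rows 0.7
```

View pics/s1.png

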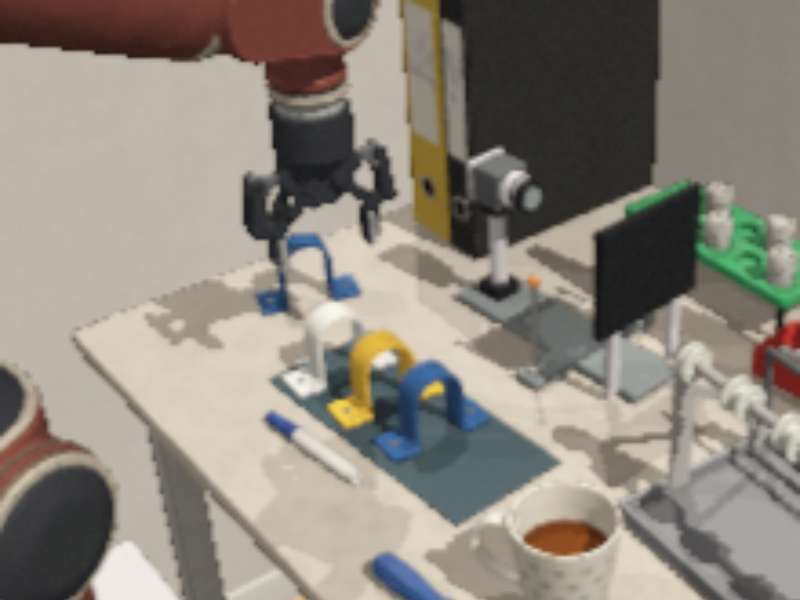

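Emit:
{"name": "apply_moves", "arguments": {
  "rows": [-0.001,-0.001,0.06,0,0,-0.01,-0.001,-0.001,0.12,0,0,-0.01,-0.001,-0.001,0.16,0,0,-0.01,-0.001,-0.001,0.192,0,0,-0.01,-0.001,-0.001,0.192,0,0,-0.01]
}}

```text
t: 2.05
tool_pos: [0.4203, 0.2515, 0.0825]
tool_rot: [-2.298, -2.139, 0.01]
contact_force: [-0.7, 0.5, 0.5]
opening: 0.0851
grip_force: 0.0
```

Emit:
{"name": "apply_moves", "arguments": {
  "rows": [0,0,0,0,0,0,0,0,0,0,0,0,0,0,0,0,0,0,0,0,0,0,0,0,0,0,0,0,0,0,0,0,0,0,0,0],
  "grip": 0.4,
  "grip_force": 50
}}

```text
t: 2.65
tool_pos: [0.4238, 0.2527, 0.0874]
tool_rot: [2.299, 2.139, 0.005]
contact_force: [-0.2, 0.8, 6.3]
opening: 0.0555
grip_force: 54.2
```

Run:
```python
from h import *
o=ctrl.get_obs()["tool_pos"]
plan((o[0],o[1],.31,-4),(.645,.125,.31,6),(.645,.125,.205,6))
```

```text
t 2.65 tcp [0.4238 0.2527 0.0874] yaw -4.13 open 0.0555 F [-0.2  0.8  6.3]
[0.001, 0.001, -0.371, 0.002, -0.001, -0.001] rows 4.5
[-0.185, 0.384, -0.37, 0.002, -0.001, -0.113] rows 5.1
[-0.185, 0.384, -0.195, 0.002, -0.001, -0.113] rows 2.1
```

Emit:
{"name": "apply_moves", "arguments": {
  "rows": [0,0,-0.05,0,0,0,0,0,-0.12,0,0,0,0,0,-0.2,0,0,0,0,0,-0.28,0,0,0,0,0,-0.35,0,0,0,0,0,-0.37,0,0,0,-0.185,0.384,-0.37,0,0,-0.113,-0.185,0.384,-0.37,0,0,-0.113,-0.185,0.384,-0.37,0,0,-0.113,-0.185,0.384,-0.37,0,0,-0.113,-0.185,0.384,-0.37,0,0,-0.113,-0.185,0.384,-0.37,0,0,-0.113,-0.185,0.384,-0.37,0,0,-0.113,-0.185,0.384,-0.37,0,0,-0.113]
}}

```text
t: 4.05
tool_pos: [0.6432, 0.1253, 0.3059]
tool_rot: [-2.099, -2.334, 0.003]
contact_force: [-0.4, 0.7, -1.8]
opening: 0.0556
grip_force: 54.6
```

Run:
```python
from h import *
plan((.645,.125,.2065,5.9))
for n in("scene","top"):
    im,d=ctrl.get_image(n);cv2.imwrite(f"pics/{n}2.png",im);np.savez(n+"2.npz",im=im,d=d)
a=cv2.imread("pics/scene2.png")[90:250,150:350];b=cv2.imread("pics/top2.png")[100:260,140:340]
cv2.imwrite("pics/v2.png",cv2.resize(np.hstack([a,b]),(800,320)))
```

```text
t 4.05 tcp [0.6432 0.1253 0.3059] yaw 6.05 open 0.0556 F [-0.4  0.7 -1.8]
[-0.001, 0.003, 0.166, -0.002, -0.0, 0.002] rows 2.0
```

View pics/v2.png

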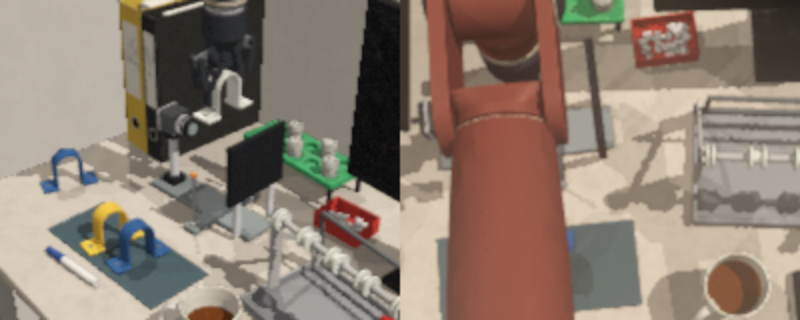

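Emit:
{"name": "apply_moves", "arguments": {
  "rows": [-0.001,0.003,0.05,0,0,0,-0.001,0.003,0.1,0,0,0,-0.001,0.003,0.14,0,0,0,-0.001,0.003,0.166,0,0,0,-0.001,0.003,0.166,0,0,0,-0.001,0.003,0.166,0,0,0,-0.001,0.003,0.166,0,0,0,-0.001,0.003,0.166,0,0,0]
}}

```text
t: 4.95
tool_pos: [0.6471, 0.1245, 0.2101]
tool_rot: [2.1, 2.334, 0.004]
contact_force: [0.0, -0.5, -1.7]
opening: 0.0557
grip_force: 54.5
```

Run:
```python
from h import *
im,d=ctrl.get_image("scene");P=cloud("scene",d);cv2.imwrite("pics/s3.png",cv2.resize(im[90:250,150:350],(800,640))[:600])
plan((.645,.125,.2065,5.9))
m=(d>0)&masks(im)["white"]&(abs(P[...,0]-.645)<.07)&(abs(P[...,1]-.125)<.035)&(P[...,2]>.1)&(P[...,2]<.22)
p=P[m];print(len(p),p.min(0),p.max(0))
lo=p[p[:,2]<.13];print("lo",lo.min(0),lo.max(0),np.median(lo,0))
```

```text
t 5.0 tcp [0.6469 0.1245 0.2097] yaw 6.04 open 0.0554 F [-0.2 -0.7 -1.7]
[0.001, -0.003, 0.005, 0.002, 0.0, 0.002] rows 0.1
88 [0.59068203 0.09791779 0.1287094 ] [0.6759114  0.14137189 0.20394662]
lo [0.59400424 0.11654553 0.1287094 ] [0.61984866 0.14137189 0.12999355] [0.59481926 0.12951075 0.12896976]
```

View pics/s3.png

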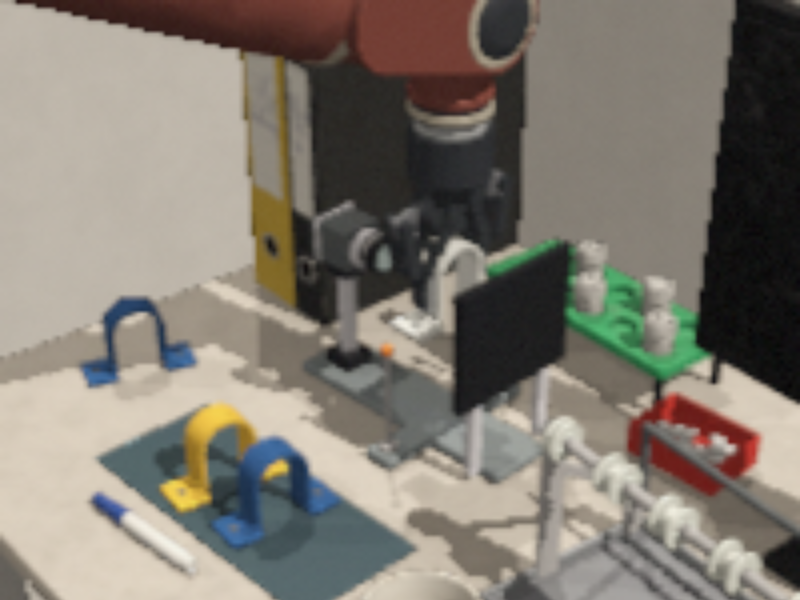

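Emit:
{"name": "apply_moves", "arguments": {
  "rows": [0,0,0.004,0,0,0,0,0,0.004,0,0,0,0,0,0.004,0,0,0,0,0,0.004,0,0,0,0,0,0.004,0,0,0,0,0,0.004,0,0,0,0,0,0.004,0,0,0,0,0,0.004,0,0,0,0,0,0.004,0,0,0,0,0,0.004,0,0,0,0,0,0.004,0,0,0,0,0,0.004,0,0,0,0,0,0.004,0,0,0,0,0,0.004,0,0,0,0,0,0.004,0,0,0,0,0,0.004,0,0,0,0,0,0.004,0,0,0,0,0,0.004,0,0,0,0,0,0.004,0,0,0,0,0,0.004,0,0,0]
}}

```text
t: 7.0
tool_pos: [0.6462, 0.1244, 0.2055]
tool_rot: [-2.101, -2.335, -0.0]
contact_force: [0.3, 0.4, -1.2]
opening: 0.0554
grip_force: 54.5
```

Run:
```python
from h import *
y=-.230+.0935
plan((.645,.125,.312,5.9),(.5759+.0689*y,y,.312,-3.9),(.5759+.0689*y,y,.25,-3.9))
```

```text
t 7.0 tcp [0.6462 0.1244 0.2055] yaw 6.03 open 0.0554 F [ 0.3  0.4 -1.2]
[0.001, -0.002, -0.178, 0.0, -0.0, 0.001] rows 2.1
[-0.418, -0.178, -0.178, 0.0, -0.0, 0.11] rows 5.5
[-0.418, -0.178, -0.074, 0.0, -0.0, 0.11] rows 1.2
```

Emit:
{"name": "apply_moves", "arguments": {
  "rows": [0,0,0,0,0,0,0,0,0,0,0,0,0,0,-0.06,0,0,0,0,0,-0.12,0,0,0,0,0,-0.178,0,0,0,0,0,-0.178,0,0,0,-0.418,-0.178,-0.178,0,0,0.11,-0.418,-0.178,-0.178,0,0,0.11,-0.418,-0.178,-0.178,0,0,0.11,-0.418,-0.178,-0.178,0,0,0.11,-0.418,-0.178,-0.178,0,0,0.11,-0.418,-0.178,-0.178,0,0,0.11,-0.418,-0.178,-0.178,0,0,0.11,-0.418,-0.178,-0.178,0,0,0.11,-0.418,-0.178,-0.11,0,0,0.11,-0.418,-0.178,-0.11,0,0,0.11,-0.418,-0.178,-0.11,0,0,0.11]
}}

```text
t: 8.7
tool_pos: [0.566, -0.1349, 0.2701]
tool_rot: [-2.291, -2.145, 0.002]
contact_force: [-0.8, -0.3, -1.0]
opening: 0.0559
grip_force: 54.6
```

Run:
```python
from h import *
im,d=ctrl.get_image("scene");P=cloud("scene",d);np.savez("scene4.npz",im=im,d=d)
cv2.imwrite("pics/s4.png",cv2.resize(im[130:280,240:390],(600,600),interpolation=cv2.INTER_CUBIC))
# rod in the scene view
m=(d>0)&(abs(P[...,0]-(.5759+.0689*P[...,1]))<.03)&(P[...,2]>.135)&(P[...,2]<.18)&(P[...,1]<-.08)&(P[...,1]>-.40)
p=P[m];ys=np.arange(-.09,-.39,-.005)
for y in ys:
    s=p[abs(p[:,1]-y)<.0025]
    if len(s):print(round(y,3),s[:,2].max().round(3),s[:,0].mean().round(3),end="|")
y=-.1365;plan((.5759+.0689*y,y,.18,-3.9),(.5759+.0689*y,y,.171,-3.9))
w=(d>0)&masks(im)["white"]&(P[...,2]>.18)&(P[...,2]<.28)&(abs(P[...,1]+.1365)<.03)&(abs(P[...,0]-.566)<.07);q=P[w];print(len(q),q.min(0),q.max(0),q.mean(0))
hi=q[q[:,2]>.25];print(hi.min(0),hi.max(0),len(hi))
```

```text
-0.1 0.137 0.559|-0.11 0.137 0.574|-0.115 0.166 0.57|-0.12 0.156 0.567|-0.125 0.157 0.564|-0.13 0.159 0.565|-0.135 0.159 0.566|-0.14 0.159 0.566|-0.145 0.16 0.563|-0.15 0.159 0.564|-0.16 0.166 0.563|-0.165 0.169 0.56|-0.17 0.168 0.565|-0.175 0.161 0.56|-0.18 0.169 0.56|-0.185 0.167 0.564|-0.19 0.157 0.565|-0.195 0.157 0.561|-0.2 0.158 0.561|-0.205 0.159 0.561|-0.21 0.159 0.56|-0.215 0.158 0.559|-0.22 0.157 0.549|-0.225 0.169 0.553|-0.23 0.169 0.561|-0.235 0.163 0.556|-0.24 0.168 0.548|-0.245 0.169 0.558|-0.25 0.165 0.558|-0.255 0.156 0.557|-0.26 0.157 0.557|-0.265 0.158 0.559|-0.27 0.157 0.556|-0.275 0.158 0.554|-0.28 0.158 0.557|-0.285 0.166 0.549|-0.29 0.169 0.554|-0.295 0.162 0.553|-0.3 0.16 0.553|-0.305 0.167 0.553|-0.31 0.165 0.559|-0.315 0.158 0.554|-0.32 0.157 0.553|-0.325 0.16 0.553|-0.33 0.158 0.552|-0.335 0.159 0.552|-0.34 0.158 0.552|-0.345 0.158 0.552|-0.355 0.17 0.546|-0.36 0.167 0.548|-0.365 0.169 0.547|-0.37 0.164 0.548|-0.375 0.165 0.552|-0.38 0.16 0.551|-0.39 0.167 0.527|t 8.75 tcp [ 0.5667 -0.1353  0.2719] yaw -3.78 open 0.0558 F [ 0.2 -0.6 -1.3]
[-0.002, -0.0, 0.153, -0.0, -0.0, 0.001] rows 1.8
[-0.002, -0.0, 0.168, -0.0, -0.0, 0.001] rows 0.2
216 [ 0.50921678 -0.16146332  0.18818627] [ 0.62485788 -0.11172795  0.27127134] [ 0.55521235 -0.14434392  0.21307213]
[ 0.54406964 -0.15234606  0.25056135] [ 0.62485788 -0.13733107  0.27127134] 40
```

View pics/s4.png

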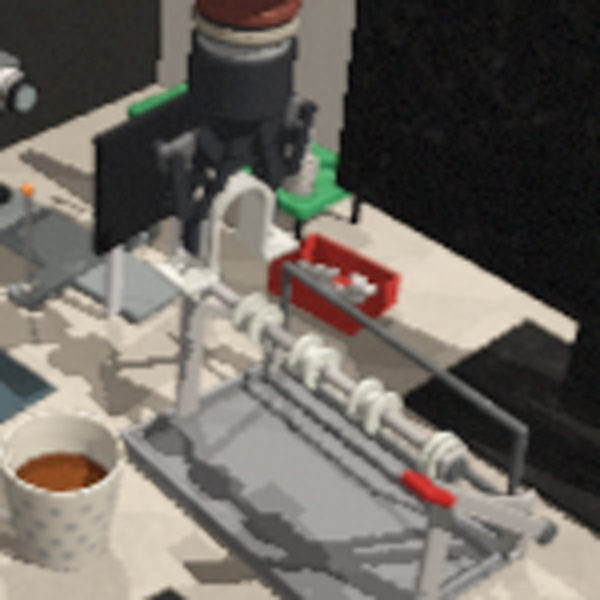

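Emit:
{"name": "apply_moves", "arguments": {
  "rows": [-0.003,0,0.03,0,0,0,-0.003,0,0.06,0,0,0,-0.003,0,0.09,0,0,0,-0.003,0,0.115,0,0,0,-0.003,0,0.135,0,0,0,-0.003,0,0.15,0,0,0,-0.003,0,0.157,0,0,0,-0.003,0,0.162,0,0,0,-0.003,0,0.165,0,0,0,-0.003,0,0.165,0,0,0]
}}

```text
t: 9.75
tool_pos: [0.5664, -0.1381, 0.1728]
tool_rot: [2.295, 2.145, 0.0]
contact_force: [-0.4, -0.8, -0.3]
opening: 0.0557
grip_force: 54.7
```

Run:
```python
from h import *
im,d=ctrl.get_image("scene");plan()
cv2.imwrite("pics/s5.png",cv2.resize(im[150:260,250:360],(600,600),interpolation=cv2.INTER_CUBIC))
```

```text
t 9.8 tcp [ 0.5664 -0.1382  0.173 ] yaw -3.87 open 0.0556 F [-0.1 -0.7 -0.2]
```

View pics/s5.png

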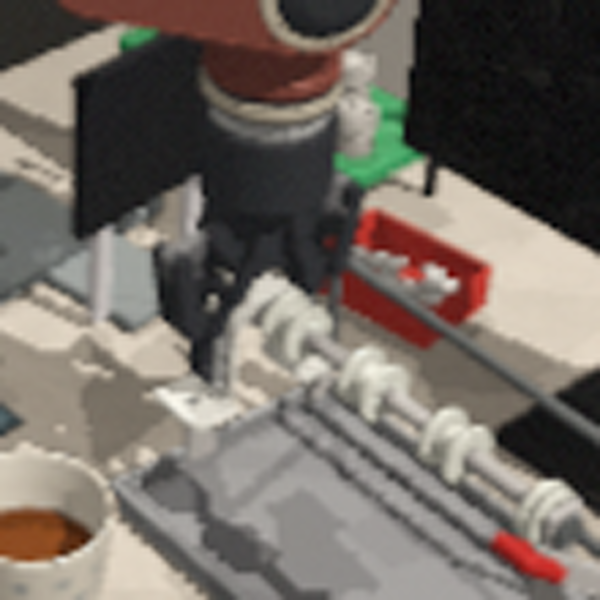

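Emit:
{"name": "apply_moves", "arguments": {
  "rows": [0,0,0.001,0,0,0,0,0,0.001,0,0,0,0,0,0.001,0,0,0,0,0,0.001,0,0,0,0,0,0.001,0,0,0,0,0,0.001,0,0,0,0,0,-0.03,0,0,0,0,0,-0.08,0,0,0,0,0,-0.15,0,0,0,0,0,-0.23,0,0,0,0,0,-0.23,0,0,0],
  "grip": 1
}}

```text
t: 10.9
tool_pos: [0.569, -0.1391, 0.32]
tool_rot: [2.285, 2.136, 0.01]
contact_force: [0.2, -0.4, 0.6]
opening: 0.0851
grip_force: 0.0
```

Run:
```python
from h import *
im,d=ctrl.get_image("scene");P=cloud("scene",d);np.savez("scene6.npz",im=im,d=d)
w=(d>0)&masks(im)["white"]&(P[...,2]>.06)&(P[...,2]<.2)&(abs(P[...,1]+.138)<.026)&(abs(P[...,0]-.566)<.07);q=P[w]
hi=q[q[:,2]>.158];print("crown",hi.min(0),hi.max(0),len(hi));lo=q[q[:,2]<.1];print("foot",lo.min(0),lo.max(0),np.median(lo,0))
for n,(cx,cy) in dict(yellow=(.432,.181),blue=(.4407,.111)).items():
    m=(d>0)&masks(im)[n]&(abs(P[...,0]-cx)<.09)&(abs(P[...,1]-cy)<.05);q=P[m];hi=q[q[:,2]>.06];print(n,q.min(0).round(3),q.max(0).round(3),"crown",hi.mean(0).round(4))
print(masks(im)["blue"].sum())
plan((.5664,-.138,.312,-3.9),(.4316,.181,.25,-4.5),(.4316,.181,.15,-4.5),(.4316,.181,.090,-4.5))
cv2.imwrite("pics/s6.png",cv2.resize(np.hstack([im[140:260,240:360],im[140:260,160:280]]),(800,400),interpolation=cv2.INTER_CUBIC))
```

```text
crown [ 0.5505116  -0.16388503  0.15822738] [ 0.58171463 -0.11217568  0.16834956] 79
foot [ 0.5122195  -0.16223408  0.08360938] [ 0.61157273 -0.11461071  0.09934297] [ 0.53100772 -0.14565246  0.09105733]
yellow [0.377 0.156 0.003] [0.479 0.212 0.083] crown [0.4227 0.1778 0.0745]
blue [0.384 0.086 0.002] [0.492 0.157 0.083] crown [0.4294 0.1085 0.0742]
612
t 10.95 tcp [ 0.5679 -0.1387  0.316 ] yaw -3.86 open 0.0854 F [-1.3 -0.8  0.1]
[0.001, -0.003, 0.007, 0.006, 0.002, 0.0] rows 0.1
[0.517, -0.264, 0.106, 0.006, 0.002, 0.007] rows 7.0
[0.517, -0.265, 0.273, 0.006, 0.002, 0.007] rows 2.0
[0.517, -0.266, 0.373, 0.006, 0.002, 0.007] rows 1.2
```

View pics/s6.png

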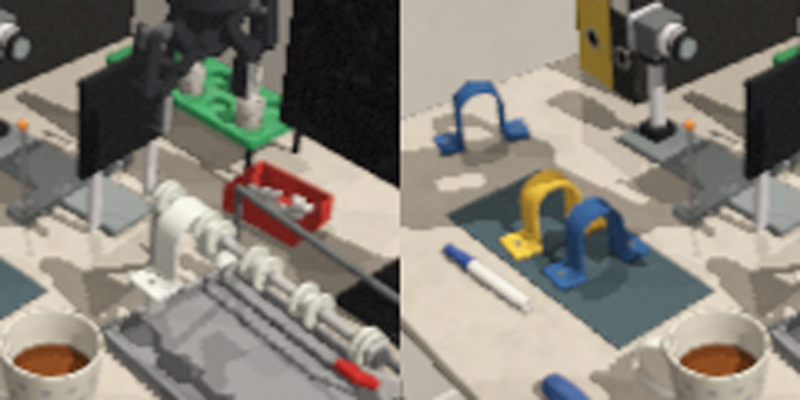

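Emit:
{"name": "apply_moves", "arguments": {
  "rows": [0.517,-0.264,0.106,0.006,0.002,0.007,0.517,-0.264,0.106,0.006,0.002,0.007,0.517,-0.264,0.106,0.006,0.002,0.007,0.517,-0.264,0.106,0.006,0.002,0.007,0.517,-0.264,0.106,0.006,0.002,0.007,0.517,-0.264,0.106,0.006,0.002,0.007,0.517,-0.264,0.106,0.006,0.002,0.007,0.517,-0.264,0.106,0.006,0.002,0.007,0.517,-0.264,0.16,0.006,0.002,0.007,0.517,-0.264,0.16,0.006,0.002,0.007,0.517,-0.264,0.16,0.006,0.002,0.007]
}}

```text
t: 12.05
tool_pos: [0.4286, 0.1814, 0.2134]
tool_rot: [-2.3, -2.125, 0.011]
contact_force: [0.2, 0.7, 0.6]
opening: 0.0856
grip_force: 0.0
```

Run:
```python
from h import *
im,d=ctrl.get_image("scene");z=np.load("scene0.npz")
def meas(im,d,n,cx,cy):
    P=cloud("scene",d);m=(d>0)&masks(im)[n]&(abs(P[...,0]-cx)<.09)&(abs(P[...,1]-cy)<.05);q=P[m];hi=q[(q[:,2]>.055)];lo=q[(q[:,2]<.015)&(q[:,0]<cx-.025)];print(n,"crown",hi.mean(0).round(4),"nearfoot",lo.mean(0).round(4),len(lo))
for n,(cx,cy) in dict(yellow=(.432,.181),blue=(.4407,.111)).items():
    meas(z["im"],z["d"],n,cx,cy);meas(im,d,n,cx,cy)
plan((.4316,.181,.15,-4.5),(.4316,.181,.090,-4.5))
```

```text
yellow crown [0.4216 0.179  0.0724] nearfoot [0.3904 0.1812 0.0103] 62
yellow crown [0.4271 0.1774 0.0881] nearfoot [0.3905 0.1797 0.011 ] 61
blue crown [0.4286 0.1087 0.0725] nearfoot [0.3988 0.1095 0.0099] 77
blue crown [0.4284 0.1087 0.0725] nearfoot [0.3988 0.1089 0.0103] 78
t 12.1 tcp [0.4294 0.1815 0.2147] yaw -4.56 open 0.0855 F [-0.8  0.3  0.3]
[-0.001, 0.005, 0.108, -0.006, -0.002, -0.001] rows 1.3
[-0.001, 0.006, 0.208, -0.006, -0.002, -0.001] rows 1.2
```

Unmoved. Descend onto yellow and grip.

Emit:
{"name": "apply_moves", "arguments": {
  "rows": [-0.001,0.004,0.06,-0.006,-0.002,0,-0.001,0.004,0.12,-0.006,-0.002,0,-0.001,0.004,0.16,-0.006,-0.002,0,-0.001,0.004,0.19,-0.006,-0.002,0,-0.001,0.004,0.208,-0.006,-0.002,0,-0.001,0.004,0.208,-0.006,-0.002,0,-0.001,0.004,0.208,-0.006,-0.002,0]
}}

```text
t: 12.8
tool_pos: [0.4314, 0.1818, 0.0909]
tool_rot: [2.307, 2.131, 0.002]
contact_force: [0.8, 0.2, -0.0]
opening: 0.0853
grip_force: 0.0
```

Emit:
{"name": "apply_moves", "arguments": {
  "rows": [0,0,0,0,0,0,0,0,0,0,0,0,0,0,0,0,0,0,0,0,0,0,0,0,0,0,0,0,0,0,0,0,0,0,0,0],
  "grip": 0.4,
  "grip_force": 50
}}

```text
t: 13.4
tool_pos: [0.4313, 0.1821, 0.0912]
tool_rot: [2.306, 2.132, 0.003]
contact_force: [-1.3, -0.9, 5.9]
opening: 0.0558
grip_force: 54.2
```

Run:
```python
from h import *
o=ctrl.get_obs()["tool_pos"]
plan((o[0],o[1],.312,-4.5),(.645,.125,.312,5.9),(.645,.125,.208,5.9))
```

```text
t 13.4 tcp [0.4313 0.1821 0.0912] yaw -4.49 open 0.0558 F [-1.3 -0.9  5.9]
[0.0, 0.001, -0.368, 0.002, -0.0, 0.0] rows 4.4
[-0.067, 0.363, -0.367, 0.002, -0.0, -0.115] rows 4.4
[-0.067, 0.363, -0.194, 0.002, -0.0, -0.115] rows 2.1
```

Emit:
{"name": "apply_moves", "arguments": {
  "rows": [0,0,-0.05,0,0,0,0,0,-0.12,0,0,0,0,0,-0.2,0,0,0,0,0,-0.28,0,0,0,0,0,-0.35,0,0,0,0,0,-0.37,0,0,0,-0.067,0.363,-0.37,0.002,0,-0.115,-0.067,0.363,-0.37,0.002,0,-0.115,-0.067,0.363,-0.37,0.002,0,-0.115,-0.067,0.363,-0.37,0.002,0,-0.115,-0.067,0.363,-0.37,0.002,0,-0.115,-0.067,0.363,-0.37,0.002,0,-0.115,-0.067,0.363,-0.37,0.002,0,-0.115,-0.067,0.363,-0.32,0.002,0,-0.115,-0.067,0.363,-0.27,0.002,0,-0.115,-0.067,0.363,-0.22,0.002,0,-0.115,-0.067,0.363,-0.198,0.002,0,-0.115,-0.067,0.363,-0.198,0.002,0,-0.115,-0.067,0.363,-0.198,0.002,0,-0.115,-0.067,0.363,-0.198,0.002,0,-0.115]
}}

```text
t: 15.4
tool_pos: [0.6452, 0.1249, 0.2111]
tool_rot: [2.104, 2.332, 0.001]
contact_force: [1.0, -0.1, -2.4]
opening: 0.0554
grip_force: 54.9
```

Run:
```python
from h import *
im,d=ctrl.get_image("scene");P=cloud("scene",d)
plan((.645,.125,.21,5.9))
m=(d>0)&masks(im)["yellow"]&(abs(P[...,0]-.645)<.07)&(abs(P[...,1]-.125)<.035)&(P[...,2]>.1)&(P[...,2]<.22)
p=P[m];print(len(p),p.min(0),p.max(0));lo=p[(p[:,2]<.14)];print("lo",len(lo),lo.min(0),lo.max(0))
```

```text
t 15.45 tcp [0.6453 0.1249 0.2111] yaw 5.86 open 0.0555 F [ 0.4 -1.  -1.8]
[0.0, -0.0, 0.002, 0.001, -0.0, -0.0] rows 0.0
108 [0.59089449 0.09853251 0.12560061] [0.67472249 0.14170659 0.21205374]
lo 41 [0.59089449 0.09853251 0.12560061] [0.6723279  0.14170659 0.13874366]
```

Hold 2.1 s.

Emit:
{"name": "apply_moves", "arguments": {
  "rows": [0,0,0,0,0,0,0,0,0,0,0,0,0,0,0,0,0,0,0,0,0,0,0,0,0,0,0,0,0,0,0,0,0,0,0,0,0,0,0,0,0,0,0,0,0,0,0,0,0,0,0,0,0,0,0,0,0,0,0,0,0,0,0,0,0,0,0,0,0,0,0,0,0,0,0,0,0,0,0,0,0,0,0,0,0,0,0,0,0,0,0,0,0,0,0,0,0,0,0,0,0,0,0,0,0,0,0,0,0,0,0,0,0,0,0,0,0,0,0,0]
}}

```text
t: 17.45
tool_pos: [0.6443, 0.1247, 0.2085]
tool_rot: [-2.104, -2.33, 0.003]
contact_force: [0.2, -0.4, -1.6]
opening: 0.0556
grip_force: 54.9
```

Run:
```python
from h import *
y=-.202;x=.5759+.0689*y
plan((.645,.125,.318,5.9),(x,y,.318,-3.9),(x,y,.275,-3.9))
```

```text
t 17.45 tcp [0.6443 0.1247 0.2085] yaw 5.85 open 0.0556 F [ 0.2 -0.4 -1.6]
[0.0, 0.001, -0.183, -0.002, -0.0, -0.001] rows 2.2
[-0.528, -0.193, -0.182, -0.002, -0.0, 0.108] rows 6.7
[-0.528, -0.192, -0.11, -0.002, -0.0, 0.108] rows 0.9
```

Emit:
{"name": "apply_moves", "arguments": {
  "rows": [0,0,0,0,0,0,0,0,0,0,0,0,0,0,-0.06,0,0,0,0,0,-0.12,0,0,0,0,0,-0.182,0,0,0,0,0,-0.182,0,0,0,-0.528,-0.192,-0.182,0,0,0.108,-0.528,-0.192,-0.182,0,0,0.108,-0.528,-0.192,-0.182,0,0,0.108,-0.528,-0.192,-0.182,0,0,0.108,-0.528,-0.192,-0.182,0,0,0.108,-0.528,-0.192,-0.182,0,0,0.108,-0.528,-0.192,-0.182,0,0,0.108,-0.528,-0.192,-0.182,0,0,0.108,-0.528,-0.192,-0.182,0,0,0.108,-0.528,-0.192,-0.11,0,0,0.108,-0.528,-0.192,-0.11,0,0,0.108,-0.528,-0.192,-0.11,0,0,0.108]
}}

```text
t: 19.25
tool_pos: [0.5618, -0.2007, 0.2732]
tool_rot: [-2.289, -2.143, 0.006]
contact_force: [-0.2, 0.2, -2.0]
opening: 0.0555
grip_force: 54.9
```

Run:
```python
from h import *
im,d=ctrl.get_image("scene");P=cloud("scene",d)
y=-.202;x=.5759+.0689*y
plan((x,y,.18,-3.9),(x,y,.175,-3.9))
w=(d>0)&masks(im)["yellow"]&(P[...,2]>.17)&(P[...,2]<.3)&(abs(P[...,1]-y)<.04)&(abs(P[...,0]-x)<.07);q=P[w]
hi=q[q[:,2]>.24];lo=q[q[:,2]<.2]
for s in(hi,lo):print(len(s),np.percentile(s,[3,97],axis=0).round(4).tolist())
z=np.load("scene4.npz");P=cloud("scene",z["d"]);w=(z["d"]>0)&masks(z["im"])["white"]&(P[...,2]>.17)&(P[...,2]<.3)&(abs(P[...,1]+.138)<.04)&(abs(P[...,0]-.566)<.07);q=P[w]
hi=q[q[:,2]>.24];lo=q[q[:,2]<.2]
for s in(hi,lo):print("w@-.1353",len(s),np.percentile(s,[3,97],axis=0).round(4).tolist())
```

```text
t 19.3 tcp [ 0.5625 -0.2013  0.2752] yaw -3.78 open 0.0552 F [ 0.4 -1.  -2.7]
[-0.001, -0.0, 0.159, -0.002, 0.0, 0.001] rows 1.9
[-0.001, -0.0, 0.167, -0.002, 0.0, 0.001] rows 0.1
60 [[0.537, -0.217, 0.2427], [0.5839, -0.192, 0.2647]]
139 [[0.506, -0.2247, 0.1874], [0.6106, -0.1856, 0.1981]]
w@-.1353 53 [[0.5388, -0.1521, 0.2426], [0.5885, -0.1383, 0.2637]]
w@-.1353 126 [[0.5108, -0.1586, 0.1891], [0.6152, -0.1143, 0.1967]]
```

Emit:
{"name": "apply_moves", "arguments": {
  "rows": [-0.001,0,0.03,0,0,0,-0.001,0,0.06,0,0,0,-0.001,0,0.09,0,0,0,-0.001,0,0.115,0,0,0,-0.001,0,0.135,0,0,0,-0.001,0,0.15,0,0,0,-0.001,0,0.157,0,0,0,-0.001,0,0.162,0,0,0,-0.001,0,0.165,0,0,0,-0.001,0,0.165,0,0,0]
}}

```text
t: 20.3
tool_pos: [0.562, -0.2029, 0.1761]
tool_rot: [-2.294, -2.144, 0.003]
contact_force: [-0.1, -0.4, -2.1]
opening: 0.0554
grip_force: 55.0
```

Emit:
{"name": "apply_moves", "arguments": {
  "rows": [0,0,0.002,0,0,0,0,0,0.003,0,0,0,0,0,0.003,0,0,0]
}}

```text
t: 20.6
tool_pos: [0.5619, -0.2028, 0.1741]
tool_rot: [-2.294, -2.144, 0.004]
contact_force: [-0.2, 0.0, -1.9]
opening: 0.0554
grip_force: 55.0
```

Emit:
{"name": "apply_moves", "arguments": {
  "rows": [0,0,0.001,0,0,0,0,0,0.002,0,0,0,0,0,0.002,0,0,0]
}}

```text
t: 20.9
tool_pos: [0.562, -0.2029, 0.1731]
tool_rot: [-2.294, -2.144, 0.003]
contact_force: [-0.4, -0.0, -1.2]
opening: 0.0555
grip_force: 55.1
```

Run:
```python
from h import *
plan();im,d=ctrl.get_image("scene")
cv2.imwrite("pics/s7.png",cv2.resize(im[160:250,260:350],(600,600),interpolation=cv2.INTER_CUBIC))
```

```text
t 20.9 tcp [ 0.562  -0.2029  0.1731] yaw -3.86 open 0.0555 F [-0.4 -0.  -1.2]
```

View pics/s7.png

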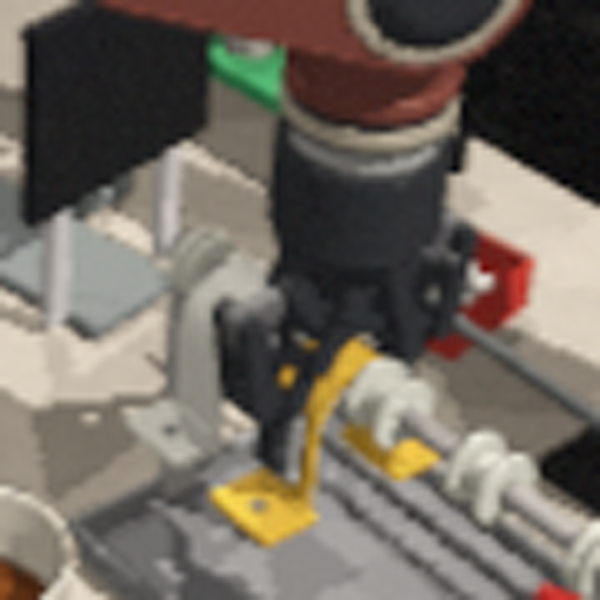

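Emit:
{"name": "apply_moves", "arguments": {
  "rows": [0,0,0.002,0,0,0,0,0,0.002,0,0,0]
}}

```text
t: 21.15
tool_pos: [0.5624, -0.2031, 0.1729]
tool_rot: [-2.295, -2.145, 0.003]
contact_force: [-0.4, 0.3, 4.7]
opening: 0.0553
grip_force: 55.7
```

Emit:
{"name": "apply_moves", "arguments": {
  "rows": [0,0,0,0,0,0,0,0,0,0,0,0,0,0,0,0,0,0,0,0,0,0,0,0,0,0,0,0,0,0,0,0,0,0,0,0,0,0,-0.03,0,0,0,0,0,-0.08,0,0,0,0,0,-0.15,0,0,0,0,0,-0.23,0,0,0,0,0,-0.23,0,0,0],
  "grip": 1
}}

```text
t: 22.25
tool_pos: [0.5649, -0.2041, 0.3192]
tool_rot: [2.286, 2.137, 0.004]
contact_force: [0.5, -0.2, 0.9]
opening: 0.0854
grip_force: 0.0
```

```bash
cat >> h.py <<'E'
def hung(im,d,n,x,y):
    P=cloud("scene",d);w=(d>0)&masks(im)[n]&(P[...,2]>.06)&(P[...,2]<.2)&(abs(P[...,1]-y)<.04)&(abs(P[...,0]-x)<.07);q=P[w]
    hi=q[q[:,2]>.156];lo=q[q[:,2]<.1]
    for s in(hi,lo):print(n,len(s),np.percentile(s,[3,50,97],axis=0).round(4).tolist())
def meas(im,d,n,cx,cy):
    P=cloud("scene",d);m=(d>0)&masks(im)[n]&(abs(P[...,0]-cx)<.09)&(abs(P[...,1]-cy)<.05);q=P[m];hi=q[(q[:,2]>.055)];lo=q[(q[:,2]<.015)&(q[:,0]<cx-.025)];print(n,"crown",hi.mean(0).round(4),"nearfoot",lo.mean(0).round(4),len(lo))
E
python3 - <<'E'
from h import *
im,d=ctrl.get_image("scene")
hung(im,d,"white",.566,-.138);hung(im,d,"yellow",.562,-.202);meas(im,d,"blue",.4407,.111)
plan((.4407,.1115,.22,-3),(.4407,.1115,.090,-3))
E
```

```text
white 146 [[0.5509, -0.1711, 0.1564], [0.5637, -0.1379, 0.1606], [0.5792, -0.1045, 0.1685]]
white 68 [[0.5137, -0.155, 0.0858], [0.5225, -0.1342, 0.0906], [0.5946, -0.1155, 0.0932]]
yellow 52 [[0.5486, -0.215, 0.1565], [0.5584, -0.2026, 0.1597], [0.5736, -0.1902, 0.1625]]
yellow 112 [[0.5101, -0.2263, 0.0858], [0.5274, -0.21, 0.0911], [0.6035, -0.1863, 0.0963]]
blue crown [0.4295 0.1083 0.0719] nearfoot [0.3988 0.1097 0.0099] 77
t 22.3 tcp [ 0.5639 -0.2036  0.3152] yaw -3.87 open 0.0855 F [-0.5  0.8 -0.9]
[0.511, -0.241, 0.155, 0.004, 0.003, -0.01] rows 7.0
[0.512, -0.242, 0.372, 0.004, 0.003, -0.01] rows 2.6
```

Both hang (crown ~160, feet tops ~91). Blue unmoved.

Emit:
{"name": "apply_moves", "arguments": {
  "rows": [0.511,-0.241,0.155,0.004,0.003,-0.01,0.511,-0.241,0.155,0.004,0.003,-0.01,0.511,-0.241,0.155,0.004,0.003,-0.01,0.511,-0.241,0.155,0.004,0.003,-0.01,0.511,-0.241,0.155,0.004,0.003,-0.01,0.511,-0.241,0.155,0.004,0.003,-0.01,0.511,-0.241,0.155,0.004,0.003,-0.01,0.511,-0.241,0.155,0.004,0.003,-0.01,0.511,-0.241,0.155,0.004,0.003,-0.01,0.511,-0.241,0.155,0.004,0.003,-0.01]
}}

```text
t: 23.3
tool_pos: [0.4386, 0.1122, 0.2167]
tool_rot: [-2.272, -2.156, 0.006]
contact_force: [0.4, 0.5, -0.1]
opening: 0.0852
grip_force: 0.0
```

Run:
```python
from h import *
im,d=ctrl.get_image("scene");meas(im,d,"blue",.4407,.111)
plan((.4407,.1115,.090,-3))
```

```text
blue crown [0.4272 0.108  0.0737] nearfoot [0.3992 0.1099 0.0101] 79
t 23.35 tcp [0.4389 0.1119 0.217 ] yaw -3.06 open 0.0853 F [-1.  -0.7  0.7]
[-0.001, 0.005, 0.212, -0.006, -0.003, -0.001] rows 2.5
```

Emit:
{"name": "apply_moves", "arguments": {
  "rows": [-0.001,0.003,0.06,-0.006,-0.003,0,-0.001,0.003,0.12,-0.006,-0.003,0,-0.001,0.003,0.16,-0.006,-0.003,0,-0.001,0.003,0.19,-0.006,-0.003,0,-0.001,0.003,0.21,-0.006,-0.003,0,-0.001,0.003,0.21,-0.006,-0.003,0,-0.001,0.003,0.21,-0.006,-0.003,0]
}}

```text
t: 24.05
tool_pos: [0.4398, 0.1123, 0.0916]
tool_rot: [2.279, 2.161, 0.001]
contact_force: [-0.0, -0.0, -0.2]
opening: 0.0852
grip_force: 0.0
```

Emit:
{"name": "apply_moves", "arguments": {
  "rows": [0,0,0,0,0,0,0,0,0,0,0,0,0,0,0,0,0,0,0,0,0,0,0,0,0,0,0,0,0,0,0,0,0,0,0,0],
  "grip": 0.4,
  "grip_force": 50
}}

```text
t: 24.65
tool_pos: [0.4401, 0.1129, 0.0925]
tool_rot: [2.277, 2.162, 0.003]
contact_force: [0.3, -0.6, 7.0]
opening: 0.0559
grip_force: 54.1
```

Run:
```python
from h import *
o=ctrl.get_obs()["tool_pos"]
plan((o[0],o[1],.312,-3),(.645,.125,.312,5.9),(.645,.125,.208,5.9))
```

```text
t 24.65 tcp [0.4401 0.1129 0.0925] yaw -2.96 open 0.0559 F [ 0.3 -0.6  7. ]
[0.0, 0.001, -0.366, 0.002, -0.0, 0.0] rows 4.4
[0.038, 0.341, -0.365, 0.002, 0.0, -0.098] rows 4.1
[0.038, 0.34, -0.192, 0.002, 0.0, -0.098] rows 2.1
```

Emit:
{"name": "apply_moves", "arguments": {
  "rows": [0,0,-0.05,0,0,0,0,0,-0.12,0,0,0,0,0,-0.2,0,0,0,0,0,-0.28,0,0,0,0,0,-0.35,0,0,0,0,0,-0.37,0,0,0,0.038,0.34,-0.37,0.002,0,-0.098,0.038,0.34,-0.37,0.002,0,-0.098,0.038,0.34,-0.37,0.002,0,-0.098,0.038,0.34,-0.37,0.002,0,-0.098,0.038,0.34,-0.37,0.002,0,-0.098,0.038,0.34,-0.37,0.002,0,-0.098,0.038,0.34,-0.37,0.002,0,-0.098,0.038,0.34,-0.32,0.002,0,-0.098,0.038,0.34,-0.27,0.002,0,-0.098,0.038,0.34,-0.22,0.002,0,-0.098,0.038,0.34,-0.195,0.002,0,-0.098,0.038,0.34,-0.195,0.002,0,-0.098,0.038,0.34,-0.195,0.002,0,-0.098,0.038,0.34,-0.195,0.002,0,-0.098]
}}

```text
t: 26.65
tool_pos: [0.6449, 0.1252, 0.2108]
tool_rot: [2.104, 2.331, 0.001]
contact_force: [0.3, -0.2, -1.3]
opening: 0.0554
grip_force: 54.7
```

Run:
```python
from h import *
im,d=ctrl.get_image("scene");P=cloud("scene",d)
plan((.645,.125,.21,5.9))
m=(d>0)&masks(im)["blue"]&(abs(P[...,0]-.645)<.07)&(abs(P[...,1]-.125)<.035)&(P[...,2]>.1)&(P[...,2]<.22)
p=P[m];print(len(p),p.min(0),p.max(0));lo=p[(p[:,2]<.14)];print("lo",len(lo),lo.min(0),lo.max(0))
hung(im,d,"white",.566,-.138);hung(im,d,"yellow",.562,-.202)
```

```text
t 26.7 tcp [0.6449 0.1251 0.2107] yaw 5.86 open 0.0555 F [ 0.2 -0.2 -1.5]
[-0.0, 0.0, 0.001, 0.001, 0.0, -0.0] rows 0.0
164 [0.5898814  0.09572262 0.12506384] [0.67350492 0.14121998 0.21527303]
lo 59 [0.5898814  0.09572262 0.12506384] [0.67105063 0.1402201  0.13988522]
white 140 [[0.5517, -0.1695, 0.1567], [0.5633, -0.1366, 0.1609], [0.5799, -0.104, 0.169]]
white 67 [[0.5129, -0.156, 0.0867], [0.5229, -0.134, 0.0907], [0.5937, -0.1185, 0.0947]]
yellow 54 [[0.5473, -0.2148, 0.1566], [0.5574, -0.2026, 0.1593], [0.5745, -0.1901, 0.1637]]
yellow 107 [[0.5104, -0.2263, 0.0873], [0.5269, -0.2125, 0.0914], [0.6024, -0.1865, 0.098]]
```

Emit:
{"name": "apply_moves", "arguments": {
  "rows": [0,0,0,0,0,0,0,0,0,0,0,0,0,0,0,0,0,0,0,0,0,0,0,0,0,0,0,0,0,0,0,0,0,0,0,0,0,0,0,0,0,0,0,0,0,0,0,0,0,0,0,0,0,0,0,0,0,0,0,0,0,0,0,0,0,0,0,0,0,0,0,0,0,0,0,0,0,0,0,0,0,0,0,0,0,0,0,0,0,0,0,0,0,0,0,0,0,0,0,0,0,0,0,0,0,0,0,0,0,0,0,0,0,0,0,0,0,0,0,0]
}}

```text
t: 28.7
tool_pos: [0.6439, 0.125, 0.2079]
tool_rot: [-2.104, -2.33, 0.004]
contact_force: [-0.2, -0.0, -2.2]
opening: 0.0554
grip_force: 54.7
```

Run:
```python
from h import *
y=-.264;x=.5759+.0689*y
plan((.645,.125,.318,5.9),(x,y,.318,-3.9),(x,y,.275,-3.9))
```

```text
t 28.7 tcp [0.6439 0.125  0.2079] yaw 5.86 open 0.0554 F [-0.2 -0.  -2.2]
[-0.0, 0.001, -0.183, -0.002, 0.0, -0.0] rows 2.2
[-0.63, -0.21, -0.183, -0.002, 0.0, 0.108] rows 8.0
[-0.63, -0.209, -0.111, -0.002, 0.0, 0.108] rows 0.9
```

Emit:
{"name": "apply_moves", "arguments": {
  "rows": [0,0,0,0,0,0,0,0,0,0,0,0,0,0,-0.06,0,0,0,0,0,-0.12,0,0,0,0,0,-0.182,0,0,0,0,0,-0.182,0,0,0,-0.63,-0.21,-0.182,0,0,0.108,-0.63,-0.21,-0.182,0,0,0.108,-0.63,-0.21,-0.182,0,0,0.108,-0.63,-0.21,-0.182,0,0,0.108,-0.63,-0.21,-0.182,0,0,0.108,-0.63,-0.21,-0.182,0,0,0.108,-0.63,-0.21,-0.182,0,0,0.108,-0.63,-0.21,-0.182,0,0,0.108,-0.63,-0.21,-0.182,0,0,0.108,-0.63,-0.21,-0.182,0,0,0.108,-0.63,-0.21,-0.11,0,0,0.108,-0.63,-0.21,-0.11,0,0,0.108,-0.63,-0.21,-0.11,0,0,0.108]
}}

```text
t: 30.6
tool_pos: [0.557, -0.2622, 0.2727]
tool_rot: [-2.289, -2.143, 0.005]
contact_force: [0.7, -0.8, -1.5]
opening: 0.0555
grip_force: 54.8
```

Run:
```python
from h import *
im,d=ctrl.get_image("scene");P=cloud("scene",d)
y=-.264;x=.5759+.0689*y
plan((x,y,.174,-3.9))
w=(d>0)&masks(im)["blue"]&(P[...,2]>.17)&(P[...,2]<.3)&(abs(P[...,1]-y)<.04)&(abs(P[...,0]-x)<.07);q=P[w]
hi=q[q[:,2]>.24];lo=q[q[:,2]<.2]
for s in(hi,lo):print(len(s),np.percentile(s,[3,97],axis=0).round(4).tolist())
```

```text
t 30.65 tcp [ 0.5577 -0.2628  0.2747] yaw -3.77 open 0.0554 F [-0.5 -0.1 -1.8]
[-0.002, 0.001, 0.168, -0.002, 0.0, 0.001] rows 2.0
84 [[0.5264, -0.2806, 0.2418], [0.5735, -0.2509, 0.2714]]
183 [[0.5018, -0.286, 0.1855], [0.6019, -0.248, 0.1988]]
```

Emit:
{"name": "apply_moves", "arguments": {
  "rows": [-0.001,0.001,0.03,0,0,0,-0.001,0.001,0.06,0,0,0,-0.001,0.001,0.09,0,0,0,-0.001,0.001,0.115,0,0,0,-0.001,0.001,0.135,0,0,0,-0.001,0.001,0.15,0,0,0,-0.001,0.001,0.157,0,0,0,-0.001,0.001,0.162,0,0,0,-0.001,0.001,0.167,0,0,0,-0.001,0.001,0.168,0,0,0,-0.001,0.001,0.168,0,0,0]
}}

```text
t: 31.75
tool_pos: [0.558, -0.2648, 0.1744]
tool_rot: [-2.295, -2.145, 0.003]
contact_force: [0.6, 0.3, -0.2]
opening: 0.0551
grip_force: 55.0
```

Emit:
{"name": "apply_moves", "arguments": {
  "rows": [0,0,0.001,0,0,0,0,0,0.002,0,0,0,0,0,0.002,0,0,0]
}}

```text
t: 32.05
tool_pos: [0.5583, -0.2649, 0.1742]
tool_rot: [2.295, 2.145, -0.003]
contact_force: [-1.6, 1.3, 5.5]
opening: 0.0556
grip_force: 55.7
```

Contact on the rod. Release and retreat.

Emit:
{"name": "apply_moves", "arguments": {
  "rows": [0,0,0,0,0,0,0,0,0,0,0,0,0,0,0,0,0,0,0,0,0,0,0,0,0,0,0,0,0,0,0,0,0,0,0,0,0,0,-0.03,0,0,0,0,0,-0.08,0,0,0,0,0,-0.15,0,0,0,0,0,-0.23,0,0,0,0,0,-0.23,0,0,0],
  "grip": 1
}}

```text
t: 33.15
tool_pos: [0.5605, -0.266, 0.3201]
tool_rot: [2.286, 2.137, 0.002]
contact_force: [0.4, -0.8, 0.5]
opening: 0.0852
grip_force: 0.0
```

Run:
```python
from h import *
im,d=ctrl.get_image("scene")
hung(im,d,"white",.566,-.138);hung(im,d,"yellow",.562,-.202);hung(im,d,"blue",.558,-.265)
for n in("scene","top"):
    im,d=ctrl.get_image(n) 
    P=cloud(n,d);m=(d>0)&masks(im)["red"]&(abs(P[...,0]-.51)<.06)&(abs(P[...,1]+.388)<.05)&(P[...,2]>.1);q=P[m]
    if len(q):print("paddle",n,len(q),q.mean(0).round(4),np.percentile(q,[3,97],axis=0).round(4).tolist())
    if n=="scene":cv2.imwrite("pics/s8.png",cv2.resize(im[140:290,240:390],(600,600),interpolation=cv2.INTER_CUBIC))
a=np.radians(-3.94);ex=np.array([np.cos(a),np.sin(a)]);ey=np.array([-ex[1],ex[0]])
c=np.array([.5759-.0689*.232,-.232])
h=c+.095*ex-.158*ey;print("hinge",h)
for th in(0,.35,.7):
    A=np.radians(40)-th;r=.19*np.cos(A)-.005*np.sin(A);print(th,(h-r*ex).round(4),round(.05+.19*np.sin(A)+.005*np.cos(A),4))
```

```text
white 90 [[0.5514, -0.1728, 0.1572], [0.5625, -0.1484, 0.1602], [0.5767, -0.1256, 0.1665]]
white 67 [[0.513, -0.1555, 0.0871], [0.5233, -0.1344, 0.0904], [0.5949, -0.1167, 0.0941]]
yellow 56 [[0.5459, -0.2162, 0.1563], [0.5569, -0.2024, 0.1593], [0.5744, -0.192, 0.1638]]
yellow 78 [[0.5096, -0.221, 0.0871], [0.5207, -0.2048, 0.0904], [0.5365, -0.1852, 0.0933]]
blue 59 [[0.5415, -0.2781, 0.1565], [0.5532, -0.2666, 0.1598], [0.5699, -0.2549, 0.1634]]
blue 145 [[0.5057, -0.2885, 0.0865], [0.5249, -0.27, 0.0915], [0.5963, -0.2473, 0.098]]
paddle scene 50 [ 0.4915 -0.3933  0.1827] [[0.4841, -0.4021, 0.1674], [0.5062, -0.3793, 0.1894]]
paddle top 24 [ 0.4916 -0.3906  0.1848] [[0.4862, -0.3959, 0.1782], [0.5016, -0.383, 0.1889]]
hinge [ 0.64383421 -0.3961542 ]
0 [ 0.5018 -0.3864] 0.176
0.35 [ 0.4674 -0.384 ] 0.1195
0.7 [ 0.4543 -0.3831] 0.0546
```

View pics/s8.png

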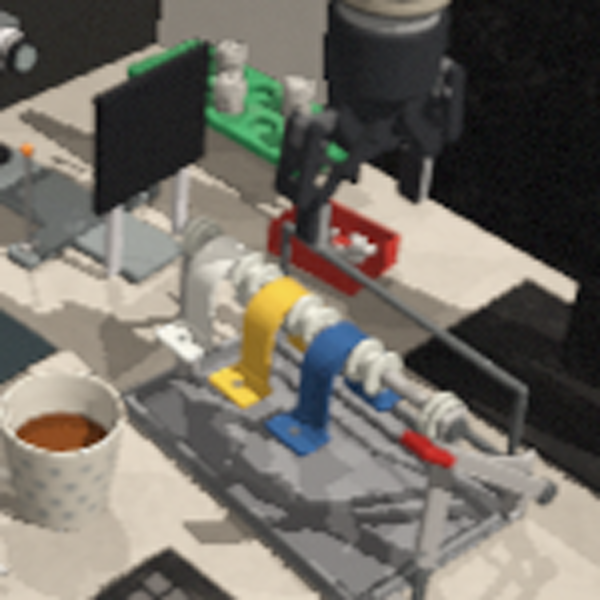

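Run:
```python
from h import *
plan((.502,-.387,.30,-3.9),(.500,-.387,.265,-3.9))
```

```text
t 33.3 tcp [ 0.5579 -0.2644  0.3101] yaw -3.86 open 0.0853 F [-0.3  0.2 -0.7]
[-0.21, -0.079, 0.017, -0.002, 0.0, 0.0] rows 2.7
[-0.21, -0.082, 0.076, -0.002, 0.0, 0.0] rows 0.7
```

Emit:
{"name": "apply_moves", "arguments": {
  "rows": [-0.21,-0.079,0,-0.002,0,0,-0.21,-0.079,0,-0.002,0,0,-0.21,-0.079,0,-0.002,0,0,-0.21,-0.079,0,-0.002,0,0,-0.21,-0.079,0,-0.002,0,0,-0.21,-0.082,0.04,-0.002,0,0,-0.21,-0.082,0.06,-0.002,0,0,-0.21,-0.082,0.06,-0.002,0,0,-0.21,-0.082,0.06,-0.002,0,0],
  "grip": 0
}}

```text
t: 34.2
tool_pos: [0.5006, -0.386, 0.2739]
tool_rot: [-2.293, -2.146, 0.0]
contact_force: [-0.0, 0.6, -0.2]
opening: -0.0002
grip_force: 0.0
```

Run:
```python
from h import *
T=.0726
plan((.500,-.387,.25,-3.9),(.483,-.386,.215,-3.9),(.467,-.3855,.1195+T,-3.9),(.458,-.385,.16,-3.9),(.455,-.385,.0546+T,-3.9),(.455,-.385,.0526+T,-3.9))
im,d=ctrl.get_image("scene");cv2.imwrite("pics/s9.png",cv2.resize(im[160:290,270:400],(600,600),interpolation=cv2.INTER_CUBIC))
```

```text
t 34.2 tcp [ 0.5006 -0.386   0.2739] yaw -3.8 open -0.0002 F [-0.   0.6 -0.2]
[-0.002, -0.001, 0.04, -0.001, -0.0, 0.001] rows 0.5
[-0.002, -0.029, 0.098, -0.001, -0.0, 0.001] rows 0.8
[-0.003, -0.056, 0.136, -0.001, -0.0, 0.001] rows 0.6
[-0.003, -0.071, 0.19, -0.001, -0.0, 0.001] rows 0.7
[-0.003, -0.076, 0.245, -0.001, -0.0, 0.001] rows 0.7
[-0.004, -0.076, 0.248, -0.001, -0.0, 0.001] rows 0.0
```

View pics/s9.png

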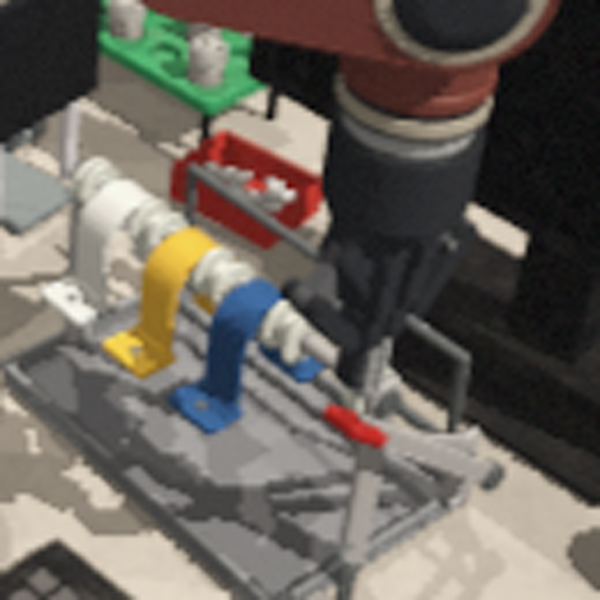

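Emit:
{"name": "apply_moves", "arguments": {
  "rows": [-0.002,-0.005,0.03,0,0,0,-0.002,-0.012,0.06,0,0,0,-0.002,-0.029,0.098,0,0,0,-0.002,-0.042,0.118,0,0,0,-0.002,-0.056,0.136,0,0,0,-0.002,-0.064,0.164,0,0,0,-0.002,-0.071,0.19,0,0,0,-0.002,-0.073,0.21,0,0,0,-0.002,-0.075,0.225,0,0,0,-0.002,-0.076,0.235,0,0,0,-0.002,-0.076,0.243,0,0,0]
}}

```text
t: 35.35
tool_pos: [0.4544, -0.3857, 0.1286]
tool_rot: [2.294, 2.145, -0.002]
contact_force: [-2.3, 0.9, 13.2]
opening: -0.0001
grip_force: 6.9
```

Emit:
{"name": "apply_moves", "arguments": {
  "rows": [0,0,0.003,0,0,0,0,0,0.004,0,0,0,0,0,0.004,0,0,0]
}}

```text
t: 35.65
tool_pos: [0.4547, -0.3859, 0.1284]
tool_rot: [2.294, 2.145, -0.003]
contact_force: [-4.4, 3.1, 14.8]
opening: 0.0001
grip_force: 7.2
```

Run:
```python
from h import *
plan()
im,d=ctrl.get_image("scene");cv2.imwrite("pics/s10.png",cv2.resize(im[160:290,270:400],(600,600),interpolation=cv2.INTER_CUBIC))
P=cloud("scene",d);m=(d>0)&masks(im)["red"]&(abs(P[...,0]-.46)<.07)&(abs(P[...,1]+.388)<.05);q=P[m];print(len(q),np.percentile(q,[3,50,97],axis=0).round(4).tolist() if len(q) else 0)
```

```text
t 35.65 tcp [ 0.4547 -0.3859  0.1284] yaw -3.85 open 0.0001 F [-4.4  3.1 14.8]
60 [[0.4364, -0.3981, 0.0496], [0.4441, -0.3915, 0.0545], [0.4676, -0.3752, 0.0577]]
```

Emit:
{"name": "apply_moves", "arguments": {
  "rows": [0,0,0.004,0,0,0,0,0,0.006,0,0,0,0,0,0.006,0,0,0]
}}

```text
t: 36.0
tool_pos: [0.455, -0.3861, 0.1271]
tool_rot: [2.294, 2.145, -0.003]
contact_force: [-9.9, 6.7, 26.3]
opening: 0.0001
grip_force: 12.8
```

Emit:
{"name": "apply_moves", "arguments": {
  "rows": [0,0,-0.01,0,0,0,0,0,-0.02,0,0,0,0,0,-0.04,0,0,0,0,0,-0.04,0,0,0,0,0,-0.04,0,0,0]
}}

```text
t: 36.5
tool_pos: [0.4545, -0.3849, 0.1463]
tool_rot: [-2.295, -2.145, 0.001]
contact_force: [0.1, 1.3, 0.6]
opening: 0.0001
grip_force: 0.0
```

Run:
```python
from h import *
plan()
im,d=ctrl.get_image("scene");cv2.imwrite("pics/s11.png",cv2.resize(im[160:290,270:400],(600,600),interpolation=cv2.INTER_CUBIC))
P=cloud("scene",d);m=(d>0)&masks(im)["red"]&(abs(P[...,0]-.46)<.07)&(abs(P[...,1]+.388)<.05);q=P[m];print(len(q),np.percentile(q,[3,50,97],axis=0).round(4).tolist() if len(q) else 0)
```

```text
t 36.5 tcp [ 0.4545 -0.3849  0.1463] yaw -3.86 open 0.0001 F [0.1 1.3 0.6]
82 [[0.4369, -0.3983, 0.0555], [0.4492, -0.391, 0.0595], [0.4691, -0.375, 0.0626]]
```

Emit:
{"name": "apply_moves", "arguments": {
  "rows": [0,0,-0.06,0,0,0,0,0,-0.12,0,0,0,0,0,-0.2,0,0,0,0,0,-0.3,0,0,0,0,0,-0.3,0,0,0,0,0,-0.3,0,0,0,0,0,-0.3,0,0,0]
}}

```text
t: 37.25
tool_pos: [0.4543, -0.3845, 0.3244]
tool_rot: [-2.293, -2.143, 0.0]
contact_force: [-0.3, 1.3, -0.9]
opening: 0.0001
grip_force: 0.0
```

Run:
```python
from h import *
plan()
im,d=ctrl.get_image("scene");cv2.imwrite("pics/s12.png",cv2.resize(im[150:290,260:400],(600,600),interpolation=cv2.INTER_CUBIC))
P=cloud("scene",d);m=(d>0)&masks(im)["red"]&(abs(P[...,0]-.46)<.07)&(abs(P[...,1]+.388)<.05);q=P[m];print(len(q),np.percentile(q,[3,50,97],axis=0).round(4).tolist() if len(q) else 0)
hung(im,d,"white",.566,-.138);hung(im,d,"yellow",.562,-.202);hung(im,d,"blue",.558,-.265)
```

```text
t 37.25 tcp [ 0.4543 -0.3845  0.3244] yaw -3.87 open 0.0001 F [-0.3  1.3 -0.9]
94 [[0.4372, -0.3984, 0.0553], [0.4497, -0.3882, 0.0596], [0.471, -0.3737, 0.0628]]
white 148 [[0.5505, -0.1693, 0.1563], [0.5636, -0.1362, 0.1605], [0.5797, -0.104, 0.1681]]
white 69 [[0.5135, -0.1554, 0.0865], [0.5228, -0.137, 0.0909], [0.5445, -0.1185, 0.0942]]
yellow 52 [[0.5469, -0.216, 0.1569], [0.5563, -0.2042, 0.16], [0.5713, -0.1909, 0.1628]]
yellow 73 [[0.5101, -0.2205, 0.0857], [0.5187, -0.2041, 0.0911], [0.5357, -0.1857, 0.0935]]
blue 53 [[0.542, -0.28, 0.1564], [0.5511, -0.2678, 0.16], [0.5633, -0.2543, 0.1628]]
blue 144 [[0.5059, -0.2884, 0.0872], [0.5249, -0.2694, 0.0915], [0.5924, -0.2481, 0.098]]
```

View pics/s12.png

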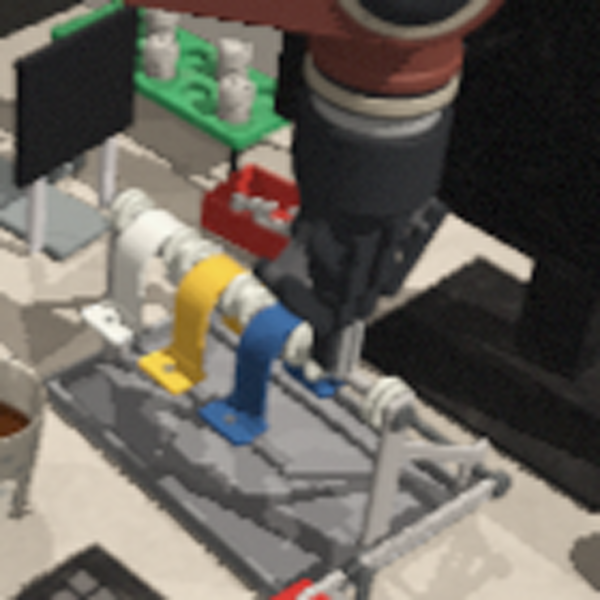

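The lever is down and held by the catch, with the paddle about 59 mm up. All three saddles hang in their seats and the arm is clear, so I'm handing in.

```bash
python3 -c "
from station import ctrl
print(ctrl.finish_job())"
```

```text
the job is handed in; nothing more can be done
None
```

I held the white, yellow and blue saddles at the viewing spot for two seconds each and hung them on the rod (the red one was absent). The lever is down on its catch, the mug was left alone, and I handed the job in at about 37 s; the hand-in call returned no verdict.

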